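Zero the readout and stow the measuring kit

TASK

Pick up the orange stylus and press the red recessed zero button on the readout fully in with its tip, then lay the stylus, the cleaning brush and the L-shaped steel square flat in the tray pockets shaped for them, each pointing the way its pocket demands. Lay them down rather than dropping them, press the button with nothing but the stylus, and leave the other things undisturbed.

Things in the scene. Friction and masses are not known exactly. Their poses are not given: they have to be found in the camera images.
- stylus: Loose tool 130 mm long, flat on the mat, tip roughly towards the robot: orange square bar 80 x 16 x 16 mm with a black band near its back, then a coaxial steel rod 6 mm thick, 50 mm long, round end. Origin: underside, below the middle of the bar (grip here, across 16 mm); +x to the tip, z up; axis 8 mm above the origin; x: back end -40, bar's front +40, tip +90 mm.
- stylus_tip (a point): The very tip of the stylus, on its axis.
- brush: Loose flat cleaning brush, 150 mm long: wooden handle 14 wide x 14 high from x = -70 to +30 mm, brass ferrule 28 wide x 12 high from +30 to +46, white head 30 wide x 10 high from +46 to +80. Origin: underside of the handle (grip here); +x towards the head, z up.
- brush_head (a point): Middle of the brush's white head (63 mm along +x from the brush's origin, 5 mm above its underside).
- square: Loose L-shaped steel try square lying flat: dark stock 90 (x) x 16 (y) x 16 mm high centred on the origin; bright flat blade 6 mm high over x +25 to +45, y +8 to +68 mm. Origin: underside, below the middle of the stock (grip the stock here, across its 16 mm); z up.
- square_blade (a point): Point near the free end of the square's blade: x = 35, y = 63, z = 3 mm in the square's frame.
- tray: Fixed tray: black insert, yellow pocket floors; 210 (x) x 202 (y) x 16 mm high. Floors 6 mm above the underside, pockets 10 mm deep. Origin: underside, near the middle (y from -96 to +106). A finger trough at floor level crosses it along y at x -30 to +30, open at both edges. Besides the three pockets, a small one at (77, -30) already holds the ring gauge.
- stylus_pocket (a point): Where the stylus' origin belongs: on the yellow floor at tray (0, 22) mm. Pocket in the tray's frame: bar part x -47 to +47, y 8 to 36; narrow rod slot x -99 to -47, y 14.5 to 29.5, so the tip must point to the tray's -x.
- brush_pocket (a point): Where the brush's origin belongs: on the yellow floor at tray (0, 75) mm. Pocket in the tray's frame: handle part x -77 to +30, y 62 to 88; wide head part x 30 to 87, y 53 to 97, so the head must point to the tray's +x.
- square_pocket (a point): Where the square's origin belongs: on the yellow floor at tray (0, -72) mm. L-shaped pocket in the tray's frame: stock part x -52 to +52, y -87 to -57; blade part x 18 to 52, y -57 to +3, so the square's axes must be parallel to the tray's, same way round.
- readout: Fixed grey digital readout, 120 mm wide (y), about 74 mm high, reaching from x = -78 to about +45 mm. Its flat panel with a dark display faces +x (away from the robot) and is tilted back: the outward normal points along +x and 28 degrees above horizontal. Origin: underside.
- zero_mouth (a point): Centre of the mouth of the zero button's recess, in the plane of the readout's panel, 28 mm up the slope from the lower edge. The recess is a 20 x 20 mm square hole framed in yellow; the red button, 17 mm across, sits in it with its face 4 mm below the panel. Press along the inward normal; the stylus may lean up to some 20 degrees off it.
- zero (a joint): Travel of the red zero button: 0 out, 0.006 m fully pressed (about 3 N there, spring return).
- ring_gauge: Steel ring 34 mm across, 14 mm high, standing in its own tray pocket; leave it alone. Origin: centre of underside.
- brass_weight: Small brass weight, 28 mm across, 34 mm high, standing on the mat beyond the parts; leave it alone. Origin: centre of underside.
- mat: Fixed blue mat, 240 (x) x 280 (y) x 3 mm, on which the stylus, brush and square lie at the start. Origin: centre of underside.
- bottle: Blue bottle, 56 mm across, 150 mm high, at the far side; leave it alone.
- mug: White mug, 80 mm across, 90 mm high, at the far side; leave it alone.
- screwdriver: Screwdriver lying at the far side; leave it alone.
Things that resemble listed ones, but are neither listed nor needed, are in the scene too. Several things look just like the square: the one meant starts nearest to the robot's base.

How it is judged:
By the outcome, as a careful person would: the job done as asked, in the order asked, and still so for the second after the job is handed in, with the robot touching nothing.
It also fails if it takes over 72 s, if anything falls off the work surface, if the arm or the gripper's body presses on something with over 40 N, if the wrist force passes 120 N, or if a joint passes its speed limit or range.

ROBOT

A 7-joint arm with a two-finger parallel gripper is mounted at the origin on the work surface. World frame = base frame: x ahead of the robot, y to its left, z up, the work surface at z = 0. Lengths are in m, angles in rad, forces in N, time in s.
With the tool pointing down it reaches from about 0.35 to 0.9 m from the base axis. Payload 19.9 kg.
Tool frame: the origin (TCP) lies at the very end of the fingers, on their centre line; the grasp point (between the pads) lies 19 mm behind it (grip_depth is the distance from the TCP to the grasp point, in m); z points along the fingers, y is the line along which they close (so a half turn about z gives the same grasp; the last joint's range is limited). The gripper opens to 94 mm and grips with 3 to 60 N. Pads are 16 mm wide; open, the fingers measure 119 mm over their backs; the gripper's body (75 mm by 177 mm) begins 78 mm behind the grasp point.
Start: joints at [1.139, 0.417, -0.01, 1.614, 0.005, 1.111, -0.053], TCP at [0.238, -0.578, 0.205] pointing down, gripper open.
Joint ranges: [-2.81, 2.81], [-0.39, 2.02], [-1.27, 1.25], [0.06, 2.57], [-1.19, 4.33], [0.19, 2], [-2.82, 2.82]. Speed limits (rad/s): [1.89, 1.89, 2.39, 2.39, 3.01, 3.01, 3.01].

INTERFACE

Orientations are given as a unit quaternion [w, x, y, z].
In Python, from cell import sense, read_camera, camera_params, sign_off, recognise, silhouettes, grip_depth gives the robot as it stands. The module is installed in compiled form; this text tells all that it offers.
- The arm moves only by the shell command python3 -m handwheel 'ROWS' [FORCE]. ROWS is JSON, a list of rows, each an object with "travel": the shift along the tool's x, y, z as a fraction of full scale, a list of three; "roll": the turn about the tool's z as a fraction of full scale; "fingers": the opening, from 0 (shut) to 1 (fully open). In form: [{"travel": [dx, dy, dz], "roll": roll, "fingers": fingers}, ...]. A call has 1 to 10 rows; each row is the pose to reach, as a shift and turn from the pose commanded when the call began, along the tool's axes at that moment, turning the shorter way round; what a row does not reach only later rows make up. Full scale, the value 1, is 100 mm for a shift and pi rad for a turn. A row lasts 1/10 s, in which the tool goes at most 50 mm and 8.59 degrees, less where a joint would pass 70% of its speed; a pose out of reach is approached as far as the arm can. A call with a number of a shift or a turn outside -1 to 1 is refused whole. A call with a gripper value outside its range is refused whole. The fingers move at their own pace and stop on an object; FORCE is the grip in N (left out, the last holds). Time passes only in rows, so rows that repeat a pose let the fingers close. It gives the time, the measured TCP pose, the force, the opening and the grip force at its end, in the units of the state.
- sense(): the state, without advancing time (a new reading comes with each control period).
- read_camera(name): name is "scene" or "top"; returns (picture, depth): 420x560x3 uint8, red, green, blue; 420x560 float32, m along the optical axis (not along the pixel's ray), 0 where there is no reading.
- camera_params(name): a dict with "vertical_fov" (degrees; the focal length in pixels is half the picture's height over the tangent of half this angle, whatever the lens; pixels are square), "cx", "cy" (the principal point, pixels), "k1" (the pictures are not rectified: a ray, as slopes to the right and down, at radius r is drawn at 1 + k1 r^2 times it, then the intrinsics apply), "extrinsics" (4x4, takes a point from camera to world coordinates). Camera axes: x right, y down, z forward; pixel columns grow to the right and rows downward; lengths in m; the calibration is good to about 2 mm. A picture is of the moment at which its call begins. camera_params takes no time and is no camera call.
- sign_off(): hands the job in; it is judged then, once.
Trained networks look in the newest picture that a camera, given by its name, has taken for a name from the list of things; names that differ only in an ending like _2 or _b are one class to them, and where a whole thing is asked for, a point or a joint stands for the part that bears it (a point fixed in the world has none). Each returns a list of dicts, best first, with "conf" (0 to 1); they miss things now and then, are a little off and sometimes report something else, mostly with a low value. They report only what shows in the picture. A call takes as long as a camera call. They do not tell look-alikes from the thing itself.
- recognise(camera, query): "box" ([left, top, right, bottom] in pixels, round what is visible of it).
- silhouettes(camera, query): "mask" (420x560 bool, what is visible of it) and "box" ([left, top, right, bottom] in pixels, round what is visible of it).
The state is a dict: "time_s": time; "qpos": joint angles; "joint_vel": joint speeds; "effort": joint torques, N m; "ee_pos": TCP position; "tcp_rot": TCP orientation; "ft_force": force on the tool from outside, world axes, zero at the start; "ft_torque": the same for the moment, N m; "opening": finger opening in m; "finger_force": force on a finger pad.
Only numpy, scipy, OpenCV 4.12 (cv2) and the standard library are available. Lean on these libraries where they do the work, as an engineer would, in place of code of your own. Each camera call takes 0.05 s, during which the arm holds its last target. There are 200 camera calls.

## Working session

There is one attempt and no reset: what is moved stays moved. The work goes in short steps, Python scripts to look and compute and a shell command to move; the robot and the scene stay as the last step left them, time stands still between calls to the robot, and variables do not carry over. Pictures are saved under pics/ and viewed, at most 10 in all, crops included, and the job is handed in when it is done.

```bash
mkdir -p pics
python3 - <<'E'
from cell import *
import cv2,numpy as np
s=sense();print(s['time_s'],s['ee_pos'],s['tcp_rot'],s['opening'],grip_depth)
for n in('scene','top'):
    p,d=read_camera(n);cv2.imwrite(f'pics/{n}0.png',p[:,:,::-1]);np.savez(f'{n}0.npz',p=p,d=d)
    c=camera_params(n);print(n,c)
    for q in('stylus','brush','square','tray','readout','zero','ring_gauge','brass_weight','mat'):
        print(q,[(round(r['conf'],2),np.round(r['box']).astype(int).tolist()) for r in recognise(n,q)])
E
```

```text
0.0 [ 0.23795499 -0.57755205  0.2048445 ] [-5.63598256e-04  9.80966079e-01  1.94178302e-01 -1.43524422e-04] 0.09400886428906619 0.0188
scene {'vertical_fov': 53.335068730761414, 'cx': 274.1346817512683, 'cy': 205.38601036854578, 'k1': -0.08825222157037241, 'extrinsics': array([[ 0.90279195,  0.21530511, -0.37230418,  1.01041609],
       [ 0.429609  , -0.49185958,  0.7573046 , -0.77416998],
       [-0.02006983, -0.84363372, -0.53654389,  0.67784384],
       [ 0.        ,  0.        ,  0.        ,  1.        ]])}
stylus [(0.67, [271, 178, 309, 184])]
brush [(0.63, [281, 242, 359, 266]), (0.56, [287, 162, 329, 178])]
square [(0.61, [314, 145, 338, 160]), (0.52, [269, 194, 307, 211]), (0.42, [268, 134, 286, 148])]
tray [(0.66, [116, 272, 244, 363])]
readout [(0.81, [191, 204, 253, 253])]
zero [(0.51, [120, 273, 242, 359]), (0.42, [331, 185, 353, 243])]
ring_gauge [(0.66, [268, 195, 306, 209]), (0.57, [205, 319, 225, 334])]
brass_weight [(0.49, [119, 275, 244, 360]), (0.46, [327, 182, 334, 192])]
mat [(0.72, [247, 161, 346, 217]), (0.6, [192, 205, 252, 253])]
top {'vertical_fov': 53.53190
[... 176 characters left out ...]
[-0.99938648,  0.02874067,  0.02001612,  0.07884406],
       [-0.0242535 , -0.15560797, -0.9875211 ,  1.25501006],
       [ 0.        ,  0.        ,  0.        ,  1.        ]])}
stylus [(0.62, [290, 215, 343, 260]), (0.53, [197, 207, 204, 248])]
brush [(0.84, [165, 197, 178, 244]), (0.4, [404, 175, 415, 190])]
square [(0.86, [79, 275, 115, 306]), (0.79, [105, 202, 135, 239]), (0.6, [223, 195, 252, 231])]
tray [(0.91, [357, 170, 450, 259])]
readout [(0.77, [289, 216, 342, 260]), (0.19, [198, 205, 205, 251])]
zero [(0.67, [222, 200, 250, 226]), (0.58, [198, 206, 205, 235])]
ring_gauge [(0.5, [401, 174, 412, 188]), (0.49, [290, 212, 340, 258])]
brass_weight []
mat [(0.57, [159, 175, 256, 259])]
```

Run:
```python
import cv2,numpy as np
p=np.load('top0.npz')['p'][:,:,::-1];q=np.load('scene0.npz')['p'][:,:,::-1]
cv2.imwrite('pics/topc.png',cv2.resize(p[150:330,60:460],(800,360),interpolation=cv2.INTER_CUBIC))
cv2.imwrite('pics/scenec.png',cv2.resize(q[120:380,100:380],None,fx=2.3,fy=2.3,interpolation=cv2.INTER_CUBIC))
```

```text
(no output)
```

View pics/topc.png

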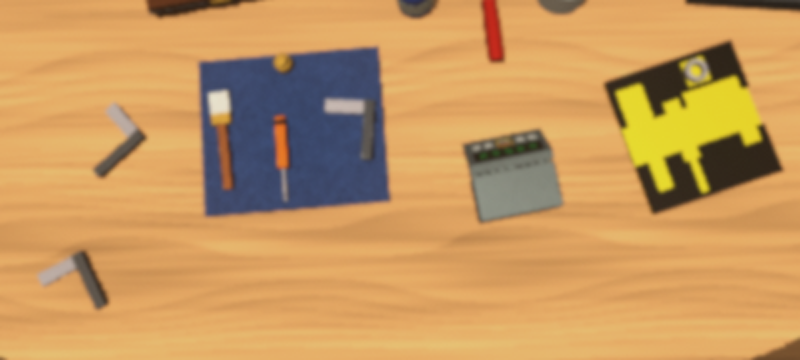

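View pics/scenec.png

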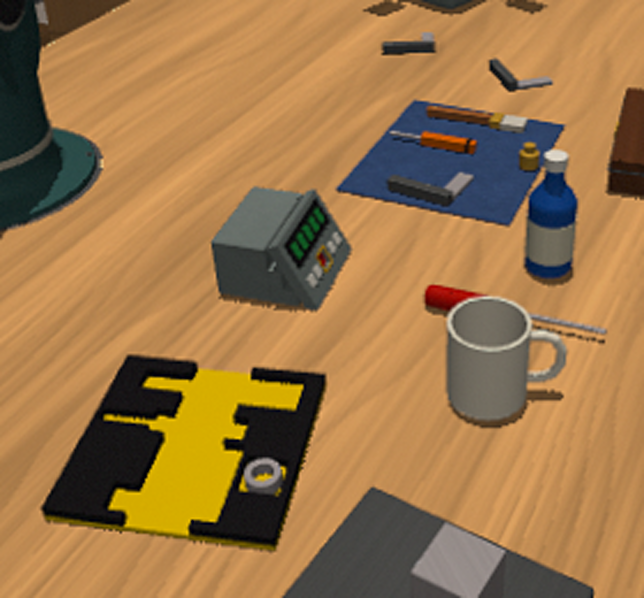

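The top view shows the stylus at full-picture pixel (200,222) with its tip down towards the robot, the brush at (172,220) with its head up, and the tray at (405,212). The readout is at (317,238), with the button facing up the picture; in the scene view the button is at about (241,232).

Candidates for the square are the one on the mat at (240,212), one at (118,220) and one at (97,290). The one on the mat looks nearest to the base; I'll check that numerically. Possible confusion for the stylus: the red screwdriver at (306,165).

```bash
cat > h.py <<'E'
import numpy as np,cv2
from cell import *
def cloud(n,d,uv=None):
    c=camera_params(n);H,W=d.shape;f=H/2/np.tan(np.radians(c['vertical_fov']/2))
    u,v=np.meshgrid(np.arange(W),np.arange(H))
    K=np.array([[f,0,c['cx']],[0,f,c['cy']],[0,0,1.]])
    r=cv2.undistortPoints(np.stack([u.ravel(),v.ravel()],1).astype(float)[:,None],K,np.array([c['k1'],0,0,0.]))[:,0]
    P=np.c_[r,np.ones(len(r))]*d.reshape(-1,1)
    E=c['extrinsics'];return (P@E[:3,:3].T+E[:3,3]).reshape(H,W,3)
def load(n,k):
    z=np.load(f'{n}{k}.npz');return z['p'],cv2.cvtColor(z['p'],cv2.COLOR_RGB2HSV),cloud(n,z['d'])
def rect(P):
    (c,s,a)=cv2.minAreaRect((P[:,:2]*1000).astype(np.float32));return np.round(c,1),np.round(s,1),round(a,1)
def pca(P):
    c=P.mean(0);w,v=np.linalg.eigh(np.cov((P-c)[:,:2].T));a=v[:,1]
    return np.round(c*1000,1),np.round(np.degrees(np.arctan2(a[1],a[0])),1),np.round(np.ptp((P-c)[:,:2]@a)*1000),np.round(np.ptp((P-c)[:,:2]@v[:,0])*1000)
E
python3 - <<'E'
from h import *
B={'top':dict(mat=(155,170,260,262),tray=(350,165,455,262),sq2=(100,195,140,245),sq3=(75,270,120,310)),
 'scene':dict(mat=(245,160,348,218),tray=(112,268,246,365))}
for n in B:
    p,h,C=load(n,0);Hh,S,V=[h[...,i].astype(int) for i in range(3)]
    print(n)
    def reg(b,m):
        o=np.zeros(m.shape,bool);l,t,r,bb=b;o[t:bb,l:r]=m[t:bb,l:r];return o
    m=reg(B[n]['mat'],np.ones_like(Hh,bool))
    blue=m&(Hh>100)&(Hh<125)&(S>110);print('mat z',np.percentile(C[blue][:,2],[5,50,95]),rect(C[blue]))
    Z=C[...,2]
    orange=m&(Hh<14)&(S>190)&(V>150)
    print('orange',orange.sum(),pca(C[orange]),'z',np.percentile(Z[orange],[5,50,95]))
    ob=m&~blue&(Z>.007);k,l,st,ce=cv2.connectedComponentsWithStats(ob.astype(np.uint8))
    for i in range(1,k):
        if st[i,4]>15:
            P=C[l==i];print('comp',st[i],np.round(ce[i]),pca(P),rect(P),'z',np.round(np.percentile(Z[l==i],[50,95]),3))
            if 'top': print('   dark',pca(P[P[:,2]>.014]) if (P[:,2]>.014).sum()>5 else '')
    t=reg(B[n]['tray'],np.ones_like(Hh,bool));y=t&(Hh>20)&(Hh<35)&(S>200)&(V>120);bl=t&(V<70)
    for nm,q in(('yellow',y),('black',bl),('both',y|bl)):
        print(nm,q.sum(),rect(C[q]),'z',np.round(np.percentile(Z[q],[5,50,95]),4))
    for s in('sq2','sq3'):
        if s in B[n]:
            q=reg(B[n][s],(Z>.009));print(s,pca(C[q]))
E
```

```text
top
mat z [-0.00018412  0.00397899  0.00812825] (array([505.1, 265. ]), array([394.2, 218.8]), 26.6)
orange 93 (array([542.6, 318.9,  20.1]), np.float64(-176.2), np.float64(71.0), np.float64(14.0)) z [0.01665922 0.02053647 0.02393613]
comp [197 176  10  10  76] [202. 181.] (array([667.8, 314.4,  28.4]), np.float64(147.9), np.float64(27.0), np.float64(32.0)) (array([670.1, 316.6]), array([28.1, 27. ]), 86.0) z [0.028 0.04 ]
   dark (array([667.9, 314.3,  29.9]), np.float64(130.9), np.float64(26.0), np.float64(24.0))
comp [163 194  16  51 362] [171. 215.] (array([564.4, 405.3,  29.1]), np.float64(-149.6), np.float64(397.0), np.float64(229.0)) (array([464.2, 287. ]), array([434.6, 119.3]), 52.2) z [0.016 0.021]
   dark (array([554.7, 403. ,  37.5]), np.float64(-141.4), np.float64(411.0), np.float64(190.0))
comp [222 197  28  33 318] [239. 209.] (array([580.3, 203.2,  15.2]), np.float64(-146.3), np.float64(114.0), np.float64(71.0)) (array([580.8, 200.1]), array([114.5,  68.4]), 37.2) z [0.015 0.023]
   dark (array([565.4, 188.9,  19.8]), np.float64(178.6), np.float64(89.0), np.float64(65
[... 2016 characters left out ...]
[22.9, 28. ]), 18.9) z [0.149 0.152]
   dark (array([764. , 109.1, 146.8]), np.float64(112.8), np.float64(28.0), np.float64(23.0))
comp [269 195  37  14 249] [287. 201.] (array([583.4, 182.6,  25.4]), np.float64(113.9), np.float64(1114.0), np.float64(110.0)) (array([ 758.2, -274.4]), array([ 108.7, 1114.3]), 21.2) z [0.015 0.021]
   dark (array([577.8, 158.4,  39.3]), np.float64(115.4), np.float64(1089.0), np.float64(80.0))
yellow 2837 (array([ 716. , -517.5]), array([194.4, 756.6]), 34.5) z [0.0055 0.0076 0.01  ]
black 4056 (array([ 694.4, -518.6]), array([254.5, 771.9]), 32.8) z [0.0103 0.0173 0.0197]
both 6893 (array([ 694.4, -518.6]), array([254.5, 771.9]), 32.8) z [0.0061 0.015  0.0194]
```

The square on the mat is confirmed nearest: about 0.60 m from the base, against 0.69 and 0.76 m. The depth is noisy and has dropouts, so I'll fit silhouettes in both cameras for accurate poses and triangulate the button frame.

```bash
cat >> h.py <<'E'
from scipy.optimize import minimize
def proj(n,P):
    c=camera_params(n);f=210/np.tan(np.radians(c['vertical_fov']/2));E=c['extrinsics']
    q=(np.asarray(P)-E[:3,3])@E[:3,:3];s=q[:,:2]/q[:,2:];s=s*(1+c['k1']*(s**2).sum(1,keepdims=True))
    return s*f+[c['cx'],c['cy']]
def box(x0,x1,y0,y1,z0,z1): return np.array([[x,y,z] for x in(x0,x1) for y in(y0,y1) for z in(z0,z1)])/1000.
M=dict(stylus=[box(-40,40,-8,8,0,16),box(40,90,-3,3,5,11)],
 brush=[box(-70,30,-7,7,0,14),box(30,46,-14,14,0,12),box(46,80,-15,15,0,10)],
 square=[box(-45,45,-8,8,0,16),box(25,45,8,68,0,6)],
 tray=[box(-105,105,-96,106,0,16)],
 readout=[np.array([[x,y,z] for y in(-60,60) for x,z in((-78,0),(-78,74),(45,0),(5.7,74))])/1000.])
def render(n,parts,q,z,S=8):
    R=np.array([[np.cos(q[2]),-np.sin(q[2]),0],[np.sin(q[2]),np.cos(q[2]),0],[0,0,1]])
    im=np.zeros((420*S,560*S),np.uint8)
    for b in parts:
        u=(proj(n,b@R.T+[q[0],q[1],z])+.5)*S
        cv2.fillConvexPoly(im,cv2.convexHull(u.astype(np.float32)).round().astype(np.int32),255)
    return im
def fit(parts,masks,q0,z):
    def cost(p):
        q=np.array([p[0]/1000,p[1]/1000,p[2]]);t=0
        for n,(m,b) in masks.items():
            r=cv2.resize(render(n,parts,q,z,4),(560,420),interpolation=cv2.INTER_AREA)/255.
            l,tt,rr,bb=b;a=m[tt:bb,l:rr];r=r[tt:bb,l:rr];t+=np.abs(a-r).sum()/a.sum()
        return t
    p0=np.array([q0[0]*1000,q0[1]*1000,q0[2]])
    s=np.array([p0]+[p0+d for d in([8,0,0],[0,8,0],[0,0,.12])])
    r=minimize(cost,p0,method='Nelder-Mead',options=dict(initial_simplex=s,xatol=.02,fatol=1e-4,maxiter=120))
    return np.round([r.x[0],r.x[1],np.degrees(r.x[2])],1),round(r.fun/len(masks),3)
def triang(obs):
    return minimize(lambda P:sum(((proj(n,[P])[0]-u)**2).sum() for n,u in obs.items()),[.5,0,.03],method='Nelder-Mead',options=dict(xatol=1e-6,fatol=1e-8,maxiter=2000))
E
python3 - <<'E'
from h import *
B=dict(stylus=dict(top=(190,200,212,255),scene=(262,174,313,188)),brush=dict(top=(158,190,183,248),scene=(282,160,334,181)),
 square=dict(top=(217,192,256,234),scene=(264,190,311,214)),tray=dict(top=(350,165,455,262),scene=(112,268,246,368)),readout=dict(top=(284,207,346,264),scene=(187,198,257,258)))
q0=dict(stylus=(.543,.319,3.2),brush=(.54,.405,.12),square=(.565,.19,0),tray=(.57,-.3,.3),readout=(.45,-.03,.19))
for o in B:
    ms={}
    for n,b in B[o].items():
        p,h,C=load(n,0);H,S,V=[h[...,i].astype(int) for i in range(3)]
        if o in('stylus','brush','square'): m=~((H>100)&(H<125)&(S>110))
        else: m=~((H>8)&(H<20)&(S>70)&(V>100))  # not wood
        w=np.zeros_like(m,np.uint8);l,t,r,bb=b;w[t:bb,l:r]=m[t:bb,l:r]
        k,L,st,_=cv2.connectedComponentsWithStats(w);w=(L==1+np.argmax(st[1:,4])).astype(np.uint8)
        if o in('tray','readout'):
            c,_=cv2.findContours(w,0,2);cv2.drawContours(w,c,-1,1,-1)
        ms[n]=(w.astype(float),b)
    z=.003 if o in('stylus','brush','square') else 0
    print(o,*[(k,fit(M[o],{k:v},q0[o],z)) for k,v in ms.items()],'both',fit(M[o],ms,q0[o],z))
obs={}
for n,(l,t,r,b) in dict(top=(284,207,346,264),scene=(187,198,257,258)).items():
    p,h,C=load(n,0);H,S,V=[h[...,i].astype(int) for i in range(3)]
    for nm,m in(('red',((H<7)|(H>172))&(S>170)&(V>70)),('yel',(H>14)&(H<34)&(S>150)&(V>110))):
        w=np.zeros_like(m);w[t:b,l:r]=m[t:b,l:r];v,u=np.where(w);print(n,nm,len(u),u.mean() if len(u) else 0,v.mean() if len(u) else 0)
p=np.load('scene0.npz')['p'][200:258,190:258,::-1];t=np.load('top0.npz')['p'][205:263,284:350,::-1]
cv2.imwrite('pics/ro.png',np.hstack([cv2.resize(p,(390,340),interpolation=0),cv2.resize(t,(390,340),interpolation=0)]))
E
```

```text
stylus ('top', (array([547. , 319. , 183.3]), np.float64(0.664))) ('scene', (array([545.7, 326.9, 184.4]), np.float64(0.284))) both (array([545.5, 325.7, 183.4]), np.float64(0.471))
brush ('top', (array([543. , 407.6,   3.3]), np.float64(0.712))) ('scene', (array([545.4, 417.7,   7.5]), np.float64(0.617))) both (array([543.2, 421.2,   2.1]), np.float64(0.671))
square ('top', (array([568.4, 186.9,  -0.7]), np.float64(0.67))) ('scene', (array([560.9, 193.8,  -4.2]), np.float64(0.1))) both (array([561.2, 192.9,  -3.8]), np.float64(0.384))
tray ('top', (array([ 557.5, -299.9,   16.8]), np.float64(0.054))) ('scene', (array([ 552.9, -299.8,   16.5]), np.float64(0.022))) both (array([ 553.3, -300.4,   16.6]), np.float64(0.04))
readout ('top', (array([506.8, -18. ,   7.9]), np.float64(0.157))) ('scene', (array([503.7, -32.1, -23.9]), np.float64(0.185))) both (array([504.2, -16.9,  11.7]), np.float64(0.102))
top red 0 0 0
top yel 0 0 0
scene red 6 239.5 232.0
scene yel 15 239.46666666666667 231.2
```

View pics/ro.png

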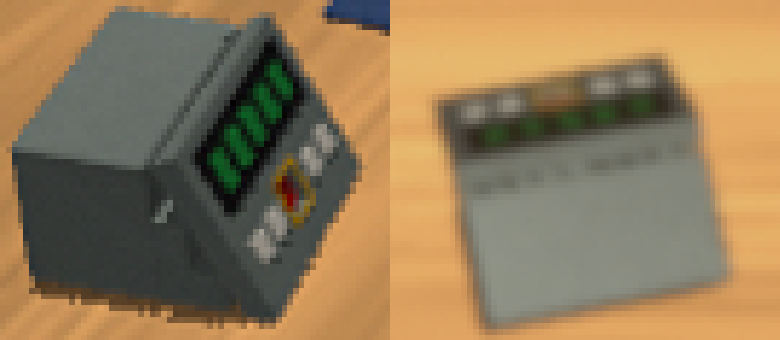

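The close crop shows the button frame at scene pixel (241,232) and top pixel (312,221). The top picture is blurred, so I'll fix its masks with a colour-distance threshold.

```bash
cat > fitall.py <<'E'
from h import *
B=dict(stylus=dict(top=(190,200,212,255),scene=(262,174,313,188)),brush=dict(top=(158,190,183,248),scene=(282,160,334,181)),
 square=dict(top=(217,192,256,234),scene=(264,190,311,214)),tray=dict(top=(350,165,455,262),scene=(112,268,246,368)),readout=dict(top=(284,207,346,264),scene=(187,198,257,258)))
q0=dict(stylus=(.545,.322,3.2),brush=(.54,.41,.07),square=(.563,.19,-.05),tray=(.555,-.3,.29),readout=(.47,-.03,.19))
for o in B:
    ms={}
    for n,b in B[o].items():
        p,h,C=load(n,0);l,t,r,bb=b;a=cv2.cvtColor(p,cv2.COLOR_RGB2LAB)[t:bb,l:r].astype(float)
        if o in('stylus','brush','square'): bg=a[...,2]<122;d=a[...,2]-np.median(a[...,2][bg]);m=(d>10)
        else: m=a[...,2]<148;m|=(a[...,2]>188)
        if o=='readout': m=a[...,2]<(146)
        w=m.astype(np.uint8);k,L,st,_=cv2.connectedComponentsWithStats(w);w=(L==1+np.argmax(st[1:,4])).astype(np.uint8)
        c,_=cv2.findContours(w,0,2)
        if o in('tray','readout'):c=[cv2.convexHull(max(c,key=len))]
        cv2.drawContours(w,c,-1,1,-1)
        full=np.zeros((420,560));full[t:bb,l:r]=w;ms[n]=(full,b)
    z=.003 if o in('stylus','brush','square') else 0
    print(o,*[(k,int(v[0].sum()),fit(M[o],{k:v},q0[o],z)) for k,v in ms.items()],'both',fit(M[o],ms,q0[o],z))
r=triang(dict(scene=np.array([240.7,231.6]),top=np.array([311.9,220.7])));print('mouth',r.x,r.fun**.5)
s=sense();w,x,y,z=s['tcp_rot'];print('tool x axis yaw',np.degrees(np.arctan2(2*(x*y+w*z),1-2*(y*y+z*z))),s['qpos'])
E
python3 fitall.py
```

```text
Traceback (most recent call last):
  File "fitall.py", line 18, in <module>
    print(o,*[(k,int(v[0].sum()),fit(M[o],{k:v},q0[o],z)) for k,v in ms.items()],'both',fit(M[o],ms,q0[o],z))
                                 ~~~^^^^^^^^^^^^^^^^^^^^
  File "h.py", line 44, in fit
    r=minimize(cost,p0,method='Nelder-Mead',options=dict(initial_simplex=s,xatol=.02,fatol=1e-4,maxiter=120))
  File "h.py", line 39, in cost
    r=cv2.resize(render(n,parts,q,z,4),(560,420),interpolation=cv2.INTER_AREA)/255.
                 ~~~~~~^^^^^^^^^^^^^^^
  File "h.py", line 32, in render
    u=(proj(n,b@R.T+[q[0],q[1],z])+.5)*S
       ~~~~^^^^^^^^^^^^^^^^^^^^^^^
  File "h.py", line 19, in proj
    c=camera_params(n);f=210/np.tan(np.radians(c['vertical_fov']/2));E=c['extrinsics']
ValueError: time passes only in moves, steps and waits
```

Too many `camera_params` calls, it seems; I'll cache the values.

```bash
sed -i 's/^from cell import \*/from cell import sense,read_camera,recognise,silhouettes\nfrom numpy import array\nCP=eval(open("cp.txt").read())\ncamera_params=lambda n:CP[n]/' h.py
cat > cp.txt <<'E'
{'scene':{'vertical_fov': 53.335068730761414, 'cx': 274.1346817512683, 'cy': 205.38601036854578, 'k1': -0.08825222157037241, 'extrinsics': array([[ 0.90279195,  0.21530511, -0.37230418,  1.01041609],
       [ 0.429609  , -0.49185958,  0.7573046 , -0.77416998],
       [-0.02006983, -0.84363372, -0.53654389,  0.67784384],
       [ 0.        ,  0.        ,  0.        ,  1.        ]])},
'top': {'vertical_fov': 53.531908006989376, 'cx': 272.00672276359165, 'cy': 209.93665222725025, 'k1': -0.0025956387567681403, 'extrinsics': array([[-0.02526735, -0.9874007 ,  0.15620957,  0.37794358],
       [-0.99938648,  0.02874067,  0.02001612,  0.07884406],
       [-0.0242535 , -0.15560797, -0.9875211 ,  1.25501006],
       [ 0.        ,  0.        ,  0.        ,  1.        ]])}}
E
python3 fitall.py
```

```text
stylus ('top', 273, (array([549.3, 322.6, 184.2]), np.float64(0.196))) ('scene', 244, (array([544.5, 325.2, 184.4]), np.float64(0.315))) both (array([547.5, 323.5, 184.5]), np.float64(0.277))
brush ('top', 448, (array([548.8, 410.2,   6. ]), np.float64(0.157))) ('scene', 700, (array([543.9, 418.4,   6.8]), np.float64(0.62))) both (array([549.2, 411.2,   6.8]), np.float64(0.406))
square ('top', 364, (array([564.2, 190. ,  -3.6]), np.float64(0.129))) ('scene', 290, (array([561.3, 192.8,  -3.3]), np.float64(0.081))) both (array([563. , 191.2,  -3. ]), np.float64(0.136))
tray ('top', 3175, (array([ 561.7, -297.9,   15.7]), np.float64(0.522))) ('scene', 7331, (array([ 550.2, -296.5,   16.9]), np.float64(0.021))) both (array([ 551. , -298. ,   17.2]), np.float64(0.278))
readout ('top', 1674, (array([505. , -18.3,   9.9]), np.float64(0.057))) ('scene', 2476, (array([501.9, -14.2,  10.2]), np.float64(0.032))) both (array([504.1, -16.7,   9.7]), np.float64(0.054))
mouth [ 0.53616361 -0.0132963   0.03135258] 0.1656504627575942
tool x axis yaw 22.39283425754528 [ 1.13846492  0.41738723 -0.01030607  1.61359878  0.00469743  1.11072733
 -0.0530102 ]
```

```bash
A='[{"travel":[0.786,-0.893,0],"roll":0,"fingers":0.5},{"travel":[0.786,-0.893,0],"roll":0,"fingers":0.5},{"travel":[0.786,-0.893,0],"roll":0,"fingers":0.5}]' ; true
python3 -m handwheel '[{"travel":[0.786,-0.893,0],"roll":0,"fingers":0.5},{"travel":[0.786,-0.893,0],"roll":0,"fingers":0.5},{"travel":[0.786,-0.893,0],"roll":0,"fingers":0.5}]'
python3 -m handwheel '[{"travel":[0.786,-0.893,0],"roll":0,"fingers":0.5},{"travel":[0.786,-0.893,0],"roll":0,"fingers":0.5},{"travel":[0.786,-0.893,0],"roll":0,"fingers":0.5}]'
```

```text
time_s: 1.3
ee_pos: [0.2785, -0.4617, 0.2056]
tcp_rot: [-0.0, 0.981, 0.196, 0.0]
ft_force: [0.4, -1.6, 0.4]
opening: 0.0739
finger_force: 0.0
time_s: 1.6
ee_pos: [0.3167, -0.3493, 0.2057]
tcp_rot: [-0.0, 0.981, 0.196, 0.0]
ft_force: [0.3, -1.2, -0.0]
opening: 0.05
finger_force: 0.0
```

```bash
python3 -m handwheel '[{"travel":[0.786,-0.893,0],"roll":0,"fingers":0.5},{"travel":[0.786,-0.893,0],"roll":0,"fingers":0.5},{"travel":[0.786,-0.893,0],"roll":0,"fingers":0.5}]' >/dev/null
python3 -m handwheel '[{"travel":[0.786,-0.893,0],"roll":0,"fingers":0.5},{"travel":[0.786,-0.893,0],"roll":0,"fingers":0.5},{"travel":[0.786,-0.893,0],"roll":0,"fingers":0.5}]' >/dev/null
python3 -m handwheel '[{"travel":[0.786,-0.893,0],"roll":0,"fingers":0.5},{"travel":[0.786,-0.893,0],"roll":0,"fingers":0.5},{"travel":[0.786,-0.893,0],"roll":0,"fingers":0.5}]' >/dev/null
python3 -m handwheel '[{"travel":[0.786,-0.893,0],"roll":0,"fingers":0.5},{"travel":[0.786,-0.893,0],"roll":0,"fingers":0.5},{"travel":[0.786,-0.893,0],"roll":0,"fingers":0.5}]' >/dev/null
python3 -m handwheel '[{"travel":[0.786,-0.893,0],"roll":0,"fingers":0.5},{"travel":[0.786,-0.893,0],"roll":0,"fingers":0.5},{"travel":[0.786,-0.893,0],"roll":0,"fingers":0.5}]' 
python3 -m handwheel '[{"travel":[0.786,-0.893,0],"roll":0,"fingers":0.5},{"travel":[0.786,-0.893,0],"roll":0.1,"fingers":0.5},{"travel":[0.786,-0.893,0],"roll":0.1,"fingers":0.5},{"travel":[0.786,-0.893,0],"roll":0.1,"fingers":0.5},{"travel":[0.786,-0.893,0],"roll":0.1,"fingers":0.5}]'
python3 - <<'E'
from h import *
s=sense();w,x,y,z=s['tcp_rot'];a=np.arctan2(2*(x*y+w*z),1-2*(y*y+z*z));print(s['ee_pos'],np.degrees(a))
E
```

```text
time_s: 3.1
ee_pos: [0.5092, 0.214, 0.2055]
tcp_rot: [-0.001, 0.981, 0.196, 0.0]
ft_force: [-0.5, -2.2, -0.2]
opening: 0.047
finger_force: 0.0
time_s: 3.6
ee_pos: [0.5473, 0.322, 0.2051]
tcp_rot: [0.0, 0.999, 0.039, -0.0]
ft_force: [-0.1, -0.6, 0.0]
opening: 0.0469
finger_force: 0.0
[0.54730335 0.32202866 0.20513278] 4.50735144552853
```

```bash
python3 -m handwheel '[{"travel":[0,0,1],"roll":0,"fingers":0.5},{"travel":[0,0,1],"roll":0,"fingers":0.5},{"travel":[0,0,1],"roll":0,"fingers":0.5}]' >/dev/null
python3 -m handwheel '[{"travel":[0,0,0.5],"roll":0,"fingers":0.5},{"travel":[0,0,0.8],"roll":0,"fingers":0.5},{"travel":[0,0,0.9],"roll":0,"fingers":0.5},{"travel":[0,0,0.96],"roll":0,"fingers":0.5},{"travel":[0,0,1],"roll":0,"fingers":0.5},{"travel":[0,0,1],"roll":0,"fingers":0.5}]'
python3 - <<'E'
from h import *
for n in('scene','top'):
    p,d=read_camera(n);np.savez(f'{n}1.npz',p=p,d=d)
a=np.load('scene1.npz')['p'][130:230,230:350,::-1];b=np.load('top1.npz')['p'][160:260,150:260,::-1]
cv2.imwrite('pics/g1.png',np.hstack([cv2.resize(a,(400,400)),cv2.resize(b,(400,400))]))
E
```

```text
time_s: 4.5
ee_pos: [0.5481, 0.3225, 0.0069]
tcp_rot: [-0.0, 0.999, 0.038, 0.001]
ft_force: [0.2, -0.7, 0.0]
opening: 0.0469
finger_force: 0.0
```

View pics/g1.png

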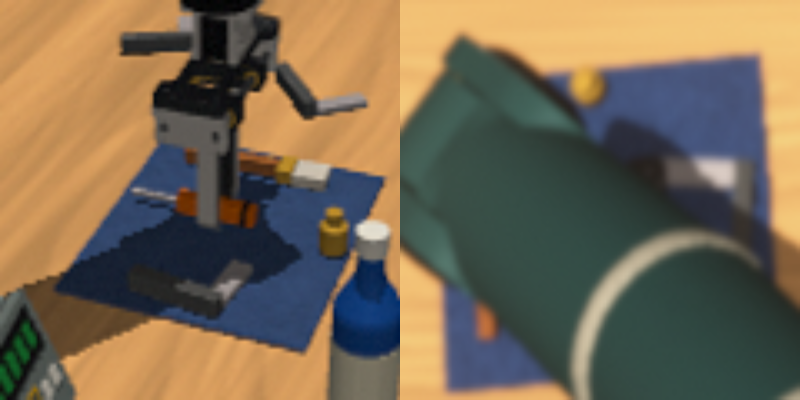

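The fingers straddle the bar near its middle (scene crop 208,200), so I'll close and lift.

```bash
python3 -m handwheel '[{"travel":[0,0,0.02],"roll":0,"fingers":0.5},{"travel":[0,0,0.02],"roll":0,"fingers":0.3},{"travel":[0,0,0.02],"roll":0,"fingers":0},{"travel":[0,0,0.02],"roll":0,"fingers":0},{"travel":[0,0,0.02],"roll":0,"fingers":0},{"travel":[0,0,0.02],"roll":0,"fingers":0}]' 50
python3 -m handwheel '[{"travel":[0,0,-0.05],"roll":0,"fingers":0},{"travel":[0,0,-0.3],"roll":0,"fingers":0},{"travel":[0,0,-0.7],"roll":0,"fingers":0},{"travel":[0,0,-0.7],"roll":0,"fingers":0}]'
python3 - <<'E'
from h import *
s=sense();w,x,y,z=s['tcp_rot'];a=np.arctan2(2*(x*y+w*z),1-2*(y*y+z*z));print(s['time_s'],s['ee_pos'],np.degrees(a),s['opening'],s['ft_force'],s['ft_torque'])
p,d=read_camera('scene');np.savez('scene2.npz',p=p,d=d)
cv2.imwrite('pics/g2.png',cv2.resize(p[130:220,230:350,::-1],(720,540)))
# predicted tip px for ideal grip
a=np.radians(184.4);e=s['ee_pos']
for L in(90,40,-40): print(L,proj('scene',[[e[0]+L/1e3*np.cos(a),e[1]+L/1e3*np.sin(a),e[2]+.006]]))
E
```

```text
time_s: 5.2
ee_pos: [0.5473, 0.3222, 0.0035]
tcp_rot: [-0.0, 0.999, 0.038, -0.0]
ft_force: [-0.1, -0.1, 0.8]
opening: 0.0156
finger_force: 50.0
time_s: 5.6
ee_pos: [0.5494, 0.3239, 0.0785]
tcp_rot: [-0.002, 0.999, 0.038, 0.003]
ft_force: [0.6, 0.7, 0.2]
opening: 0.0152
finger_force: 50.0
5.6 [0.54935531 0.32386081 0.07852108] 4.393073467787862 0.015237108383341668 [0.55261231 0.7211798  0.18328511] [ 0.00445094 -0.01249315 -0.02942727]
90 [[269.00184178 157.5108576 ]]
40 [[283.54779193 159.71524267]]
-40 [[307.5336373 163.3727788]]
```

View pics/g2.png

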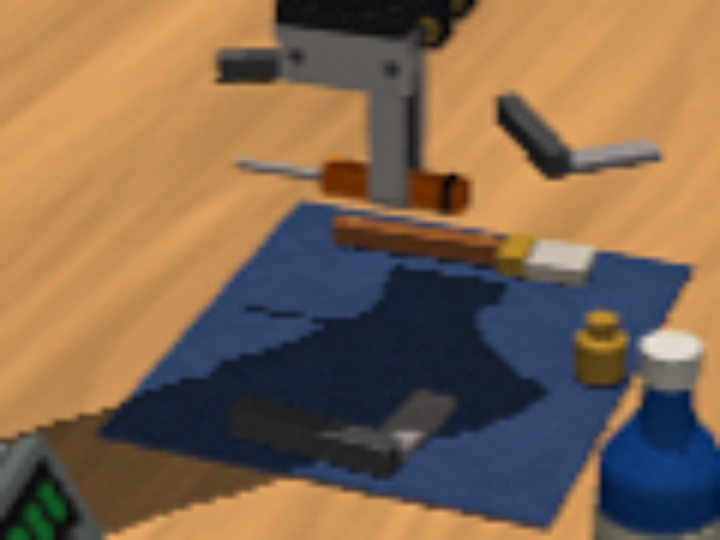

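The stylus is held level. Its tip is at scene pixel (269.1,156.8) against a predicted (269.0,157.5), so the grip is true and the scene camera agrees with the robot. Next I check clearance to the screwdriver and mug, and the button ray.

Run:
```python
from h import *
p,h,C=load('scene',2);H,S,V=[h[...,i].astype(int) for i in range(3)]
r=((H<6)|(H>174))&(S>180)&(V>80);r[:235]=0;r[268:]=0;r[:,:270]=0;P=C[r];P=P[(P[:,2]<.08)];print('screwdriver handle',len(P),np.percentile(P,[2,98],axis=0))
w=(S<50)&(V>100);w[:250]=0;w[305:]=0;w[:,:295]=0;w[:,350:]=0;P=C[w];P=P[(P[:,2]>.01)&(P[:,2]<.12)];print('mug',np.percentile(P,[3,97],axis=0))
# scene ray at heights
for z in(.026,.029,.032):
    q=minimize(lambda a:((proj('scene',[[a[0],a[1],z]])[0]-[240.7,231.6])**2).sum(),[.535,-.012],method='Nelder-Mead',options=dict(xatol=1e-6,fatol=1e-7));print(z,q.x)
# panel lower-edge & plane from depth near frame
m=np.zeros(r.shape,bool);m[222:250,222:252]=1
Q=C[m];a=np.radians(10);L=np.c_[(Q[:,:2]-[.5035,-.0165])@[np.cos(a),np.sin(a)],Q[:,2]]
n=np.array([np.cos(np.radians(28)),np.sin(np.radians(28))]);t=L@n
t=t[(t>.02)&(t<.07)];print('panel offset along n',np.median(t),len(t),'model',.045*n[0])
```

```text
screwdriver handle 144 [[ 6.65783827e-01 -2.03218495e-02  1.15230869e-02]
 [ 7.14019908e-01 -1.71374646e-04  2.87326820e-02]]
mug [[ 0.74104472 -0.15136649  0.0147003 ]
 [ 0.83332431 -0.07346399  0.09100706]]
0.026 [ 0.53246423 -0.00681061]
0.029 [ 0.53466392 -0.01034264]
0.032 [ 0.53686339 -0.01387429]
panel offset along n 0.04175303138512134 795 model 0.03973264167865171
```

```bash
python3 -m handwheel '[{"travel":[0.187,0.802,-0.04],"roll":0,"fingers":0},{"travel":[0.187,0.802,-0.04],"roll":0,"fingers":0},{"travel":[0.187,0.802,-0.04],"roll":0,"fingers":0}]' 60 >/dev/null
python3 -m handwheel '[{"travel":[0.187,0.802,-0.04],"roll":0,"fingers":0},{"travel":[0.187,0.802,-0.04],"roll":0,"fingers":0},{"travel":[0.187,0.802,-0.04],"roll":0,"fingers":0}]' >/dev/null
python3 -m handwheel '[{"travel":[0.187,0.802,-0.04],"roll":0,"fingers":0},{"travel":[0.187,0.802,-0.04],"roll":0,"fingers":0},{"travel":[0.187,0.802,-0.04],"roll":0,"fingers":0}]' >/dev/null
python3 -m handwheel '[{"travel":[0.187,0.802,-0.04],"roll":-0.031,"fingers":0},{"travel":[0.187,0.802,-0.04],"roll":-0.031,"fingers":0},{"travel":[0.187,0.802,-0.04],"roll":-0.031,"fingers":0},{"travel":[0.187,0.802,-0.04],"roll":-0.031,"fingers":0}]'
python3 - <<'E'
from h import *
s=sense();w,x,y,z=s['tcp_rot'];a=np.arctan2(2*(x*y+w*z),1-2*(y*y+z*z));print(s['time_s'],s['ee_pos'],np.degrees(a))
d=np.array([.648,.0095,.0387])-s['ee_pos'];print('travel',[d[0]*np.cos(a)+d[1]*np.sin(a),d[0]*np.sin(a)-d[1]*np.cos(a),-d[2]])
E
```

```text
time_s: 6.95
ee_pos: [0.6461, 0.0091, 0.0888]
tcp_rot: [-0.0, 0.996, 0.087, -0.0]
ft_force: [0.4, 0.6, -0.8]
opening: 0.0152
finger_force: 60.0
6.95 [0.64609131 0.00912    0.08883448] 9.957315378872991
travel [np.float64(0.0019456500084766906), np.float64(-4.4236028253642333e-05), np.float64(0.0501344773878528)]
```

```bash
python3 -m handwheel '[{"travel":[0.02,0,0.25],"roll":0,"fingers":0},{"travel":[0.02,0,0.5],"roll":0,"fingers":0},{"travel":[0.02,0,0.5],"roll":0,"fingers":0},{"travel":[0.02,0,0.5],"roll":0,"fingers":0}]'
python3 - <<'E'
from h import *
s=sense();w,x,y,z=s['tcp_rot'];a=np.arctan2(2*(x*y+w*z),1-2*(y*y+z*z));e=s['ee_pos'];print(s['time_s'],e,np.degrees(a))
p,d=read_camera('scene');np.savez('scene3.npz',p=p,d=d)
cv2.imwrite('pics/g3.png',cv2.resize(p[195:260,185:285,::-1],(800,520),interpolation=cv2.INTER_CUBIC))
for L in(90,40): print(L,proj('scene',[[e[0]-L/1e3*np.cos(a),e[1]-L/1e3*np.sin(a),e[2]+.007]]))
E
```

```text
time_s: 7.35
ee_pos: [0.6481, 0.0103, 0.0397]
tcp_rot: [-0.0, 0.996, 0.088, -0.0]
ft_force: [0.5, -0.3, -0.4]
opening: 0.0154
finger_force: 60.0
7.35 [0.64810216 0.01034314 0.03971493] 10.080736009745465
90 [[249.50738454 227.35518754]]
40 [[267.94215281 230.04175127]]
```

View pics/g3.png

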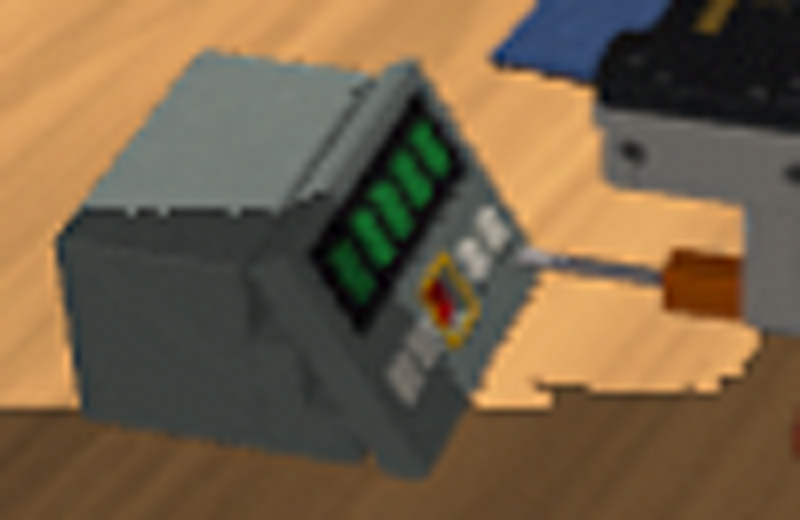

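The tip is at about pixel (249,226.5), 30 mm out along the panel normal from the frame centre (241,232), as planned and perhaps 1 mm high. I'll advance along the normal and watch the force.

```bash
python3 -m handwheel '[{"travel":[-0.08,0,0.05],"roll":0,"fingers":0},{"travel":[-0.16,0,0.09],"roll":0,"fingers":0},{"travel":[-0.24,0,0.135],"roll":0,"fingers":0},{"travel":[-0.24,0,0.135],"roll":0,"fingers":0}]'
python3 - <<'E'
from h import *
s=sense();w,x,y,z=s['tcp_rot'];a=np.arctan2(2*(x*y+w*z),1-2*(y*y+z*z));e=s['ee_pos'];print(s['time_s'],e,np.degrees(a))
p,d=read_camera('scene');np.savez('scene4.npz',p=p,d=d)
cv2.imwrite('pics/g4.png',cv2.resize(p[215:250,225:275,::-1],(800,560),interpolation=cv2.INTER_CUBIC))
for L in(90,40): print(L,proj('scene',[[e[0]-L/1e3*np.cos(a),e[1]-L/1e3*np.sin(a),e[2]+.007]]))
E
```

```text
time_s: 7.8
ee_pos: [0.6233, 0.0037, 0.0255]
tcp_rot: [0.0, 0.996, 0.087, -0.001]
ft_force: [0.9, -0.2, -0.6]
opening: 0.0158
finger_force: 60.0
7.8 [0.6232828  0.00374103 0.02546404] 9.954740742677252
90 [[240.33393773 230.83495723]]
40 [[258.44256084 233.55788431]]
```

View pics/g4.png

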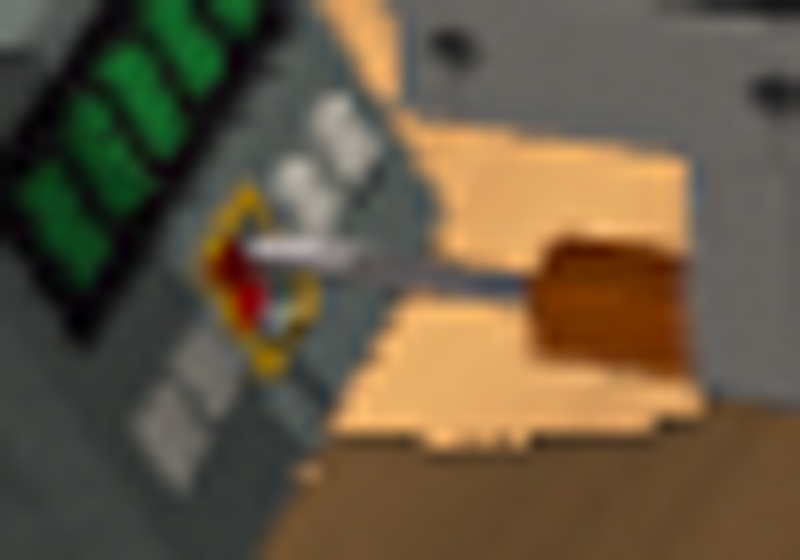

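The tip, at pixel (239.5,230), looks 3–5 mm too far up-slope and slightly off to one side of the frame centre (240.8,232). I'll correct that and look again.

```bash
python3 -m handwheel '[{"travel":[0.037,-0.015,0.026],"roll":0,"fingers":0},{"travel":[0.037,-0.015,0.026],"roll":0,"fingers":0},{"travel":[0.01,-0.015,0.04],"roll":0,"fingers":0},{"travel":[-0.016,-0.015,0.054],"roll":0,"fingers":0},{"travel":[-0.016,-0.015,0.054],"roll":0,"fingers":0}]'
python3 - <<'E'
from h import *
s=sense();w,x,y,z=s['tcp_rot'];a=np.arctan2(2*(x*y+w*z),1-2*(y*y+z*z));e=s['ee_pos'];print(s['time_s'],e,np.degrees(a),s['ft_torque'])
p,d=read_camera('scene');np.savez('scene5.npz',p=p,d=d)
cv2.imwrite('pics/g5.png',cv2.resize(p[215:250,225:275,::-1],(800,560),interpolation=cv2.INTER_CUBIC))
E
```

```text
time_s: 8.35
ee_pos: [0.6224, 0.0053, 0.0202]
tcp_rot: [-0.0, 0.996, 0.087, -0.0]
ft_force: [-0.0, 0.5, -0.0]
opening: 0.0154
finger_force: 60.0
8.35 [0.62242225 0.00534716 0.02024085] 9.971480413636806 [-0.00250609 -0.01412172  0.00359455]
```

View pics/g5.png

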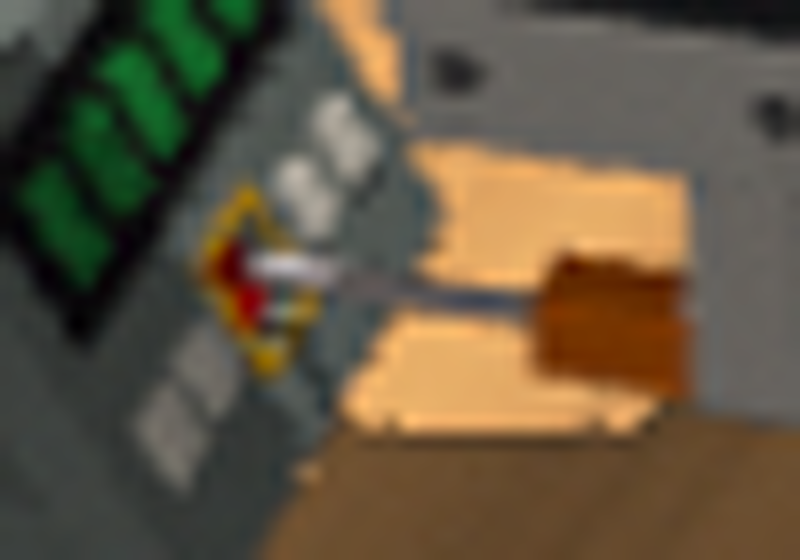

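The tip is now inside the frame at about crop (247,262), close to the centre. I'll press in steps and read the force.

```bash
python3 -m handwheel '[{"travel":[-0.025,0,0.007],"roll":0,"fingers":0},{"travel":[-0.049,0,0.014],"roll":0,"fingers":0},{"travel":[-0.049,0,0.014],"roll":0,"fingers":0}]'
python3 -m handwheel '[{"travel":[-0.018,0,0.009],"roll":0,"fingers":0},{"travel":[-0.018,0,0.009],"roll":0,"fingers":0}]'
python3 -m handwheel '[{"travel":[-0.018,0,0.009],"roll":0,"fingers":0},{"travel":[-0.018,0,0.009],"roll":0,"fingers":0}]'
```

```text
time_s: 8.7
ee_pos: [0.6179, 0.0045, 0.0191]
tcp_rot: [0.0, 0.996, 0.087, -0.0]
ft_force: [0.3, 0.3, -0.3]
opening: 0.0154
finger_force: 60.0
time_s: 8.9
ee_pos: [0.6163, 0.0043, 0.0182]
tcp_rot: [-0.0, 0.996, 0.087, 0.0]
ft_force: [1.9, 0.6, 0.0]
opening: 0.0153
finger_force: 60.0
time_s: 9.1
ee_pos: [0.6146, 0.004, 0.0173]
tcp_rot: [-0.0, 0.996, 0.087, 0.0]
ft_force: [2.5, 1.0, -0.0]
opening: 0.0153
finger_force: 60.0
```

```bash
python3 -m handwheel '[{"travel":[-0.018,0,0.009],"roll":0,"fingers":0},{"travel":[-0.018,0,0.009],"roll":0,"fingers":0}]' | sed -n 2,4p
python3 -m handwheel '[{"travel":[-0.018,0,0.009],"roll":0,"fingers":0},{"travel":[-0.018,0,0.009],"roll":0,"fingers":0}]'| sed -n 2,4p
python3 -c "
from cell import sense
s=sense();print(s['ft_force'],s['ft_torque'])"
```

```text
ee_pos: [0.6134, 0.0038, 0.0167]
tcp_rot: [-0.0, 0.996, 0.087, 0.001]
ft_force: [4.3, 1.3, 0.4]
ee_pos: [0.613, 0.0038, 0.0165]
tcp_rot: [-0.0, 0.996, 0.087, 0.002]
ft_force: [11.5, 1.4, 0.9]
[11.47654666  1.44400348  0.94102121] [ 0.46130386 -2.4824222  -0.01789429]
```

```bash
python3 -m handwheel '[{"travel":[-0.009,0,0.005],"roll":0,"fingers":0},{"travel":[-0.009,0,0.005],"roll":0,"fingers":0},{"travel":[-0.009,0,0.005],"roll":0,"fingers":0}]' | sed -n 2,4p
python3 - <<'E'
from h import *
p,d=read_camera('scene');np.savez('scene6.npz',p=p,d=d)
cv2.imwrite('pics/g6.png',cv2.resize(p[215:250,225:275,::-1],(800,560),interpolation=cv2.INTER_CUBIC))
E
for i in 1 2 3 4; do python3 -m handwheel '[{"travel":[0.018,0,-0.009],"roll":0,"fingers":0},{"travel":[0.018,0,-0.009],"roll":0,"fingers":0}]' | sed -n '2p;4p'; done
```

```text
ee_pos: [0.6129, 0.0038, 0.0163]
tcp_rot: [-0.0, 0.996, 0.087, 0.003]
ft_force: [13.3, 1.5, 2.7]
ee_pos: [0.6132, 0.0038, 0.0166]
ft_force: [8.5, 1.1, 1.6]
ee_pos: [0.6139, 0.0039, 0.017]
ft_force: [2.7, 0.5, 0.4]
ee_pos: [0.6154, 0.0042, 0.0177]
ft_force: [2.0, 0.9, 0.2]
ee_pos: [0.6172, 0.0045, 0.0186]
ft_force: [0.6, 0.9, 0.4]
```

View pics/g6.png

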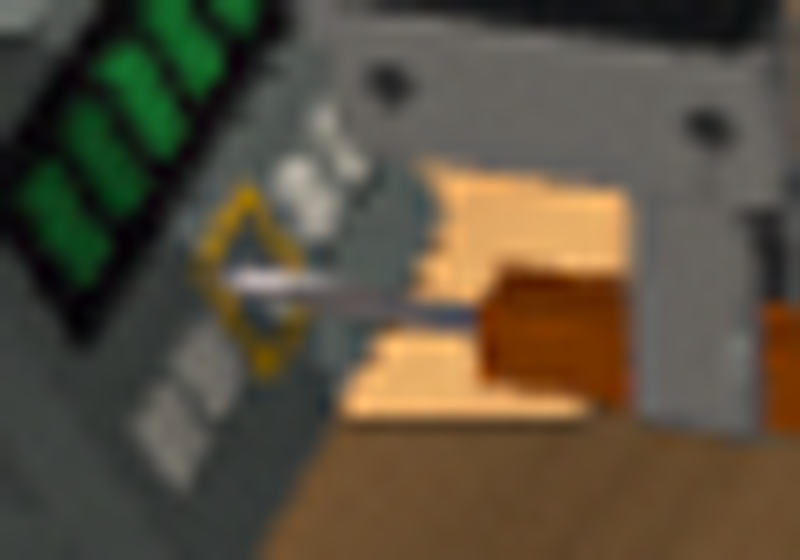

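The red face is pushed out of sight, and the force shows a roughly 3 N spring over about 5.5 mm followed by a hard stop, so the button is fully pressed. I'll retreat and head for the tray.

```bash
python3 -m handwheel '[{"travel":[0.15,0,-0.08],"roll":0,"fingers":0},{"travel":[0.3,0,-0.16],"roll":0,"fingers":0},{"travel":[0.3,0,-0.5],"roll":0,"fingers":0},{"travel":[0.3,0,-0.95],"roll":0,"fingers":0},{"travel":[0.3,0,-0.95],"roll":0,"fingers":0}]'
python3 - <<'E'
from h import *
s=sense();w,x,y,z=s['tcp_rot'];a=np.arctan2(2*(x*y+w*z),1-2*(y*y+z*z));e=s['ee_pos'];print(s['time_s'],e,np.degrees(a))
d=np.array([.5467,-.2774,.105])-e;print('travel',[d[0]*np.cos(a)+d[1]*np.sin(a),d[0]*np.sin(a)-d[1]*np.cos(a),-d[2]])
E
```

```text
time_s: 11.15
ee_pos: [0.6492, 0.0101, 0.119]
tcp_rot: [0.0, 0.996, 0.087, 0.003]
ft_force: [0.5, -0.3, 0.2]
opening: 0.0155
finger_force: 60.0
11.15 [0.64921901 0.01010015 0.11897242] 9.96950796716663
travel [np.float64(-0.15074416963525067), np.float64(0.2654103964626301), np.float64(0.013972417339708915)]
```

```bash
python3 -m handwheel '[{"travel":[-0.502,0.885,0],"roll":0,"fingers":0},{"travel":[-0.502,0.885,0],"roll":0,"fingers":0},{"travel":[-0.502,0.885,0],"roll":0,"fingers":0}]' >/dev/null
python3 -m handwheel '[{"travel":[-0.502,0.885,0],"roll":0,"fingers":0},{"travel":[-0.502,0.885,0],"roll":0,"fingers":0},{"travel":[-0.502,0.885,0],"roll":0,"fingers":0}]' >/dev/null
python3 -m handwheel '[{"travel":[-0.502,0.885,0],"roll":-0.037,"fingers":0},{"travel":[-0.502,0.885,0],"roll":-0.037,"fingers":0},{"travel":[-0.502,0.885,0],"roll":-0.037,"fingers":0},{"travel":[-0.502,0.885,0],"roll":-0.037,"fingers":0}]' >/dev/null
python3 -m handwheel '[{"travel":[0,0,0.4],"roll":0,"fingers":0},{"travel":[0,0,0.78],"roll":0,"fingers":0},{"travel":[0,0,0.78],"roll":0,"fingers":0},{"travel":[0,0,0.78],"roll":0,"fingers":0}]'
cat > st.py <<'E'
from h import *
import sys
s=sense();w,x,y,z=s['tcp_rot'];a=np.arctan2(2*(x*y+w*z),1-2*(y*y+z*z));e=s['ee_pos'];print(s['time_s'],e,np.degrees(a),s['opening'])
d=np.array(list(map(float,sys.argv[1:4])))/1000-e;print('travel',np.round([d[0]*np.cos(a)+d[1]*np.sin(a),d[0]*np.sin(a)-d[1]*np.cos(a),-d[2]],4)*10,'roll',(np.degrees(a)-float(sys.argv[4]))/180)
E
python3 st.py 546.7 -277.4 8 16.7
python3 - <<'E'
from h import *
p,d=read_camera('scene');np.savez('scene7.npz',p=p,d=d)
h=cv2.cvtColor(p,cv2.COLOR_RGB2HSV).astype(int);C=cloud('scene',d)
m=(h[...,0]<12)&(h[...,1]>190)&(h[...,2]>110);m[:255]=0;m[350:]=0;m[:,:110]=0;m[:,260:]=0
P=C[m];P=P[(P[:,2]>.025)&(P[:,2]<.09)];print(len(P),P.mean(0),pca(P))
v,u=np.where(m);print(u.min(),u.max(),v.min(),v.max())
cv2.imwrite('pics/g7.png',cv2.resize(p[240:370,100:265,::-1],(762,600),interpolation=cv2.INTER_CUBIC))
s=sense();e=s['ee_pos'];a=np.radians(16.7)
print(proj('scene',[[e[0]-.09*np.cos(a),e[1]-.09*np.sin(a),e[2]+.007],[e[0]+.04*np.cos(a),e[1]+.04*np.sin(a),e[2]+.007]]))
E
```

```text
time_s: 12.55
ee_pos: [0.545, -0.2764, 0.0362]
tcp_rot: [-0.001, 0.989, 0.145, -0.0]
ft_force: [0.2, -0.2, -0.0]
opening: 0.0152
finger_force: 60.0
12.55 [ 0.54501067 -0.2764477   0.03616552] 16.718803154768747 0.015194832260752328
travel [0.013 0.014 0.282] roll 0.00010446197093748487
1 [ 0.55621239 -0.28058593  0.04571786] (array([ 556.2, -280.6,   45.7]), np.float64(nan), np.float64(nan), np.float64(nan))
187 187 296 296
[[144.88765788 289.70390589]
 [201.86564692 295.86552801]]h.py:18: RuntimeWarning: Degrees of freedom <= 0 for slice
  c=P.mean(0);w,v=np.linalg.eigh(np.cov((P-c)[:,:2].T));a=v[:,1]
  c *= np.true_divide(1, fact)
  c *= np.true_divide(1, fact)
```

View pics/g7.png

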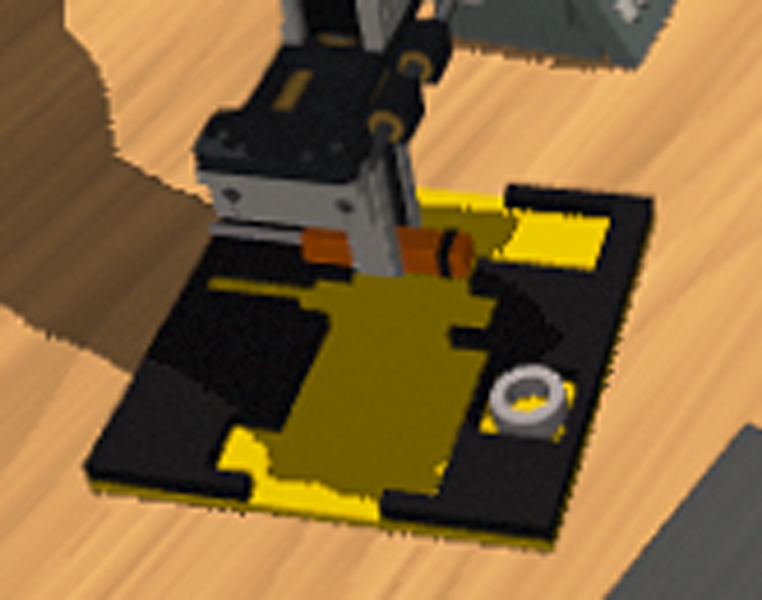

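The stylus hangs above its pocket, with its tip at about pixel (145.4,289) and the rod slot's end at (144.7,301). I'll check the tray pose against the visible top corners: (241,282.4), (118.5,341) and (220,354.5).

Run:
```python
from h import *
def tr(q,P):
    a=np.radians(q[2]);P=np.array(P,float);return np.c_[q[0]+P[:,0]*np.cos(a)-P[:,1]*np.sin(a),q[1]+P[:,0]*np.sin(a)+P[:,1]*np.cos(a),P[:,2]]/1000
names=[(105,106,16),(-105,-96,16),(105,-96,16),(-99,14.5,6),(-99,29.5,16),(52,-87,16),(87,53,6)]
obs='(240.7,282.6) (118.6,340.5) (219.5,355.5) near slot end (145.2,302) '
for q in((553,-298.5,16.7),(551.5,-298.2,16.7),(557.5,-299.9,16.8)): print(q,np.round(proj('scene',tr(q,names)),1).tolist())
# refit tray on fresh-known mask (scene0), at several thresholds, using yellow floor edges
p,h,C=load('scene',0);a=cv2.cvtColor(p,cv2.COLOR_RGB2LAB).astype(int);H,S,V=[h[...,i].astype(int) for i in range(3)]
l,t,r,b=112,268,246,368
for th in(60,80,100,120):
    m=((V<th)|((H>20)&(H<35)&(S>200)))[t:b,l:r].astype(np.uint8);k,L,st,_=cv2.connectedComponentsWithStats(m);m=(L==1+np.argmax(st[1:,4])).astype(np.uint8)
    c,_=cv2.findContours(m,0,2);cv2.drawContours(m,[cv2.convexHull(max(c,key=len))],-1,1,-1)
    f=np.zeros((420,560));f[t:b,l:r]=m;print(th,fit(M['tray'],{'scene':(f,(l,t,r,b))},(.553,-.2985,.29),0))
```

```text
(553, -298.5, 16.7) [[241.4, 281.9], [117.8, 340.0], [218.8, 353.5], [143.4, 304.4], [145.2, 296.4], [193.7, 346.4], [228.6, 300.8]]
(551.5, -298.2, 16.7) [[240.9, 281.7], [117.4, 339.7], [218.2, 353.1], [143.0, 304.1], [144.8, 296.1], [193.2, 346.1], [228.1, 300.5]]
(557.5, -299.9, 16.8) [[242.7, 282.8], [119.1, 341.4], [220.5, 354.8], [144.5, 305.5], [146.3, 297.5], [195.3, 347.7], [230.0, 301.7]]
60 (array([ 552.6, -300. ,   17.1]), np.float64(0.014))
80 (array([ 552.1, -300.1,   17.1]), np.float64(0.018))
100 (array([ 552.7, -300. ,   17.1]), np.float64(0.023))
120 (array([ 552.7, -301. ,   16.7]), np.float64(0.026))
```

```bash
python3 -m handwheel '[{"travel":[0.008,0.028,0.05],"roll":0,"fingers":0},{"travel":[0.008,0.028,0.15],"roll":0,"fingers":0},{"travel":[0.008,0.028,0.21],"roll":0,"fingers":0},{"travel":[0.008,0.028,0.24],"roll":0,"fingers":0},{"travel":[0.008,0.028,0.26],"roll":0,"fingers":0},{"travel":[0.008,0.028,0.27],"roll":0,"fingers":0},{"travel":[0.008,0.028,0.28],"roll":0,"fingers":0},{"travel":[0.008,0.028,0.28],"roll":0,"fingers":0}]'
python3 st.py 546.6 -279 8 17
```

```text
time_s: 13.4
ee_pos: [0.546, -0.2804, 0.0076]
tcp_rot: [-0.0, 0.989, 0.145, -0.0]
ft_force: [0.3, -0.0, -0.8]
opening: 0.0157
finger_force: 60.0
13.4 [ 0.54602004 -0.28037476  0.00764388] 16.628890427626278 0.015650259685853388
travel [ 0.009 -0.012 -0.004] roll -0.0020617198465206796
```

```bash
python3 -m handwheel '[{"travel":[0,0,0.01],"roll":0,"fingers":0},{"travel":[0,0,0.01],"roll":0,"fingers":0}]' | sed -n '2p;4p'
python3 -m handwheel '[{"travel":[0,0,0.007],"roll":0,"fingers":0},{"travel":[0,0,0.007],"roll":0,"fingers":0}]' | sed -n '2p;4p'
```

```text
ee_pos: [0.546, -0.2804, 0.0066]
ft_force: [-0.3, -0.2, -0.9]
ee_pos: [0.5461, -0.2804, 0.0064]
ft_force: [-3.3, 1.1, 8.0]
```

```bash
python3 -m handwheel '[{"travel":[0,0,-0.005],"roll":0,"fingers":0.2},{"travel":[0,0,-0.005],"roll":0,"fingers":0.4},{"travel":[0,0,-0.005],"roll":0,"fingers":0.5},{"travel":[0,0,-0.005],"roll":0,"fingers":0.5},{"travel":[0,0,-0.3],"roll":0,"fingers":0.5},{"travel":[0,0,-0.8],"roll":0,"fingers":0.5},{"travel":[0,0,-1],"roll":0,"fingers":0.5},{"travel":[0,0,-1],"roll":0,"fingers":0.5}]'
python3 st.py 548.8 410.5 110 6.3
python3 - <<'E'
from h import *
p,d=read_camera('scene');np.savez('scene8.npz',p=p,d=d)
h=cv2.cvtColor(p,cv2.COLOR_RGB2HSV).astype(int)
m=(h[...,0]<14)&(h[...,1]>180)&(h[...,2]>80);m[:265]=0;m[340:]=0;m[:,:110]=0;m[:,235:]=0
C=cloud('scene',d);k,L,st,ce=cv2.connectedComponentsWithStats(m.astype(np.uint8))
for i in range(1,k):
  if st[i,4]>5:print(st[i],ce[i],pca(C[(L==i)&(C[...,2]<.1)]),np.percentile(C[L==i][:,2],[5,50,95]))
E
```

```text
time_s: 14.6
ee_pos: [0.5475, -0.2811, 0.1091]
tcp_rot: [0.001, 0.989, 0.145, 0.002]
ft_force: [0.5, -0.0, -0.1]
opening: 0.0468
finger_force: 0.0
14.6 [ 0.54751213 -0.28107929  0.10912628] 16.619988888439234 0.04684755127762564
travel [ 1.99  -6.623 -0.009] roll 0.057333271602440186
[167 298  30  13 201] [181.32835821 303.67661692] (array([ 540.7, -285.7,   20.7]), np.float64(-163.8), np.float64(64.0), np.float64(16.0)) [0.01298485 0.02229803 0.02534963]
[198 302   5   9  34] [200.35294118 306.08823529] (array([ 581.3, -273.1,   19. ]), np.float64(102.3), np.float64(16.0), np.float64(7.0)) [0.01074383 0.02058073 0.0244209 ]
```

The stylus lies flat: its top is at 22 mm and its yaw about 16.5°. Now the brush.

```bash
python3 -m handwheel '[{"travel":[0.284,-0.946,0],"roll":0,"fingers":0.5},{"travel":[0.284,-0.946,0],"roll":0,"fingers":0.5}]' >/dev/null
python3 -m handwheel '[{"travel":[0.284,-0.946,0],"roll":0,"fingers":0.5},{"travel":[0.284,-0.946,0],"roll":0,"fingers":0.5}]' >/dev/null
python3 -m handwheel '[{"travel":[0.284,-0.946,0],"roll":0,"fingers":0.5},{"travel":[0.284,-0.946,0],"roll":0,"fingers":0.5}]' >/dev/null
python3 -m handwheel '[{"travel":[0.284,-0.946,0],"roll":0,"fingers":0.5},{"travel":[0.284,-0.946,0],"roll":0,"fingers":0.5}]' >/dev/null
python3 -m handwheel '[{"travel":[0.284,-0.946,0],"roll":0,"fingers":0.5},{"travel":[0.284,-0.946,0],"roll":0,"fingers":0.5}]' >/dev/null
python3 -m handwheel '[{"travel":[0.284,-0.946,0],"roll":0,"fingers":0.5},{"travel":[0.284,-0.946,0],"roll":0,"fingers":0.5}]' >/dev/null
python3 -m handwheel '[{"travel":[0.284,-0.946,0],"roll":0.057,"fingers":0.5},{"travel":[0.284,-0.946,0],"roll":0.057,"fingers":0.5},{"travel":[0.284,-0.946,0],"roll":0.057,"fingers":0.5},{"travel":[0.284,-0.946,0],"roll":0.057,"fingers":0.5}]'
python3 st.py 547 410 6 6.3
python3 - <<'E'
from h import *
p,d=read_camera('scene');np.savez('scene9.npz',p=p,d=d)
C=cloud('scene',d);h=cv2.cvtColor(p,cv2.COLOR_RGB2HSV).astype(int)
w=(h[...,1]<50)&(h[...,2]>120);w[:155]=0;w[185:]=0;w[:,305:335][:]=w[:,305:335];w[:,:305]=0;w[:,335:]=0
P=C[w];P=P[(P[:,2]>.009)&(P[:,2]<.02)];print('head',len(P),P.mean(0),rect(P))
E
```

```text
time_s: 16.25
ee_pos: [0.5457, 0.4118, 0.104]
tcp_rot: [0.0, 0.998, 0.057, -0.001]
ft_force: [0.3, -0.8, -0.4]
opening: 0.0471
finger_force: 0.0
16.25 [0.54568554 0.41177161 0.10402118] 6.5127868776390265 0.04711815068031481
travel [0.011 0.019 0.98 ] roll 0.001182149320216815
head 38 [0.60976085 0.43169157 0.01385002] (array([595. , 478.1]), array([ 31.4, 161.6]), 16.2)
```

```bash
python3 -m handwheel '[{"travel":[0.011,0.015,0.5],"roll":0,"fingers":0.5},{"travel":[0.011,0.015,0.8],"roll":0,"fingers":0.5},{"travel":[0.011,0.015,0.94],"roll":0,"fingers":0.5},{"travel":[0.011,0.015,0.985],"roll":0,"fingers":0.5},{"travel":[0.011,0.015,0.985],"roll":0,"fingers":0.3},{"travel":[0.011,0.015,0.985],"roll":0,"fingers":0},{"travel":[0.011,0.015,0.985],"roll":0,"fingers":0},{"travel":[0.011,0.015,0.985],"roll":0,"fingers":0},{"travel":[0.011,0.015,0.985],"roll":0,"fingers":0},{"travel":[0.011,0.015,0.985],"roll":0,"fingers":0}]' 40
python3 -m handwheel '[{"travel":[0,0,-0.05],"roll":0,"fingers":0},{"travel":[0,0,-0.4],"roll":0,"fingers":0},{"travel":[0,0,-0.9],"roll":0,"fingers":0},{"travel":[0,0,-1],"roll":0,"fingers":0},{"travel":[0,0,-1],"roll":0,"fingers":0}]'
python3 - <<'E'
from h import *
p,d=read_camera('scene');np.savez('scene10.npz',p=p,d=d)
s=sense();e=s['ee_pos'];w,x,y,z=s['tcp_rot'];a=np.arctan2(2*(x*y+w*z),1-2*(y*y+z*z));print(e,np.degrees(a))
C=cloud('scene',d);h=cv2.cvtColor(p,cv2.COLOR_RGB2HSV).astype(int)
for nm,m in(('white',(h[...,1]<60)&(h[...,2]>140)),('brass',(h[...,0]>17)&(h[...,0]<30)&(h[...,1]>150)),('any',np.ones(p.shape[:2],bool))):
    Q=C-e;L=Q[...,0]*np.cos(a)+Q[...,1]*np.sin(a);T=-Q[...,0]*np.sin(a)+Q[...,1]*np.cos(a);Zr=Q[...,2]
    k=m&(np.abs(T)<.03)&(L>-.1)&(L<.1)&(Zr>-.01)&(Zr<.025)&((L>.025)|(L<-.025))
    if k.sum():print(nm,k.sum(),'L',np.percentile(L[k],[2,50,98]),'T',np.percentile(T[k],[2,50,98]),'Z',np.percentile(Zr[k],[2,50,98]))
E
```

```text
time_s: 17.3
ee_pos: [0.5485, 0.4099, 0.0082]
tcp_rot: [-0.0, 0.998, 0.056, 0.0]
ft_force: [-1.9, -1.7, 6.9]
opening: 0.0139
finger_force: 40.0
time_s: 17.8
ee_pos: [0.5491, 0.4104, 0.1099]
tcp_rot: [-0.001, 0.998, 0.055, 0.002]
ft_force: [-1.0, -0.4, -1.2]
opening: 0.0134
finger_force: 40.0
[0.54845075 0.40958914 0.10780562] 6.360815454785314
white 27 L [0.05276605 0.06892019 0.07881774] T [-0.01441114  0.00409712  0.01473462] Z [0.00648844 0.00880702 0.01049337]
brass 28 L [0.03131483 0.03695723 0.04463575] T [-0.01570235 -0.00814878  0.01420279] Z [0.00029178 0.00824161 0.01315406]
any 178 L [-0.0646969   0.03859506  0.078545  ] T [-0.01698306 -0.00519876  0.01471798] Z [-0.00161291  0.0080329   0.01373933]
```

The brush is held level and centred. To the tray.

```bash
python3 -m handwheel '[{"travel":[-0.126,0.904,0],"roll":0,"fingers":0},{"travel":[-0.126,0.904,0],"roll":0,"fingers":0}]' >/dev/null
python3 -m handwheel '[{"travel":[-0.126,0.904,0],"roll":0,"fingers":0},{"travel":[-0.126,0.904,0],"roll":0,"fingers":0}]' >/dev/null
python3 -m handwheel '[{"travel":[-0.126,0.904,0],"roll":0,"fingers":0},{"travel":[-0.126,0.904,0],"roll":0,"fingers":0}]' >/dev/null
python3 -m handwheel '[{"travel":[-0.126,0.904,0],"roll":0,"fingers":0},{"travel":[-0.126,0.904,0],"roll":0,"fingers":0}]' >/dev/null
python3 -m handwheel '[{"travel":[-0.126,0.904,0],"roll":0,"fingers":0},{"travel":[-0.126,0.904,0],"roll":0,"fingers":0}]' >/dev/null
python3 -m handwheel '[{"travel":[-0.126,0.904,0],"roll":0,"fingers":0},{"travel":[-0.126,0.904,0],"roll":0,"fingers":0}]' >/dev/null
python3 -m handwheel '[{"travel":[-0.126,0.904,0],"roll":-0.059,"fingers":0},{"travel":[-0.126,0.904,0],"roll":-0.059,"fingers":0},{"travel":[-0.126,0.904,0],"roll":-0.059,"fingers":0},{"travel":[-0.126,0.904,0],"roll":-0.059,"fingers":0}]'
cat > hold.py <<'E'
from h import *
p,d=read_camera('scene')
s=sense();e=s['ee_pos'];w,x,y,z=s['tcp_rot'];a=np.arctan2(2*(x*y+w*z),1-2*(y*y+z*z))
C=cloud('scene',d);Q=C-e;L=Q[...,0]*np.cos(a)+Q[...,1]*np.sin(a);T=-Q[...,0]*np.sin(a)+Q[...,1]*np.cos(a);Zr=Q[...,2]
for lo,hi in((-.075,-.05),(-.05,-.025),(.025,.046),(.05,.085)):
    k=(np.abs(T)<.02)&(L>lo)&(L<hi)&(Zr>-.012)&(Zr<.025)
    if k.sum()>2:print(lo,k.sum(),'L',np.round(np.percentile(L[k],[2,98])*1e3,1),'T',np.round(np.percentile(T[k],[2,50,98])*1e3,1),'Z',np.round(np.percentile(Zr[k],[2,50,90,98])*1e3,1))
E
python3 hold.py; python3 st.py 531.1 -228.3 8 17
```

```text
time_s: 19.45
ee_pos: [0.5297, -0.2294, 0.1058]
tcp_rot: [-0.001, 0.989, 0.147, -0.001]
ft_force: [0.2, -0.4, -0.9]
opening: 0.0137
finger_force: 40.0
-0.075 65 L [-70.  -50.2] T [-8.7 -5.8  3.8] Z [-1.2  8.1 10.4 11. ]
-0.05 85 L [-49.7 -25.9] T [-10.3  -6.7   4.7] Z [-3.6  8.3 10.2 11.4]
0.025 116 L [25.7 45.5] T [-16.3  -7.6  11.2] Z [-4.5  6.8  8.5  9.8]
0.05 185 L [50.5 78.8] T [-17.   -6.2  14.1] Z [-4.3  4.5  6.   6.7]
19.5 [ 0.53016762 -0.22812251  0.10617024] 16.966360018577834 0.013250395314838573
travel [0.008 0.004 0.982] roll -0.00018688878567869852
```

```bash
python3 -m handwheel '[{"travel":[0.008,0.003,0.4],"roll":0,"fingers":0},{"travel":[0.008,0.003,0.75],"roll":0,"fingers":0},{"travel":[0.008,0.003,0.87],"roll":0,"fingers":0},{"travel":[0.008,0.003,0.91],"roll":0,"fingers":0},{"travel":[0.008,0.003,0.93],"roll":0,"fingers":0},{"travel":[0.008,0.003,0.94],"roll":0,"fingers":0},{"travel":[0.008,0.003,0.94],"roll":0,"fingers":0}]'
python3 st.py 531.1 -228.3 8 17
python3 -m handwheel '[{"travel":[0,0,0.01],"roll":0,"fingers":0},{"travel":[0,0,0.01],"roll":0,"fingers":0}]' | sed -n '2p;4p'
```

```text
time_s: 20.2
ee_pos: [0.5322, -0.2292, 0.0144]
tcp_rot: [0.0, 0.989, 0.148, 0.001]
ft_force: [0.1, 0.9, -0.8]
opening: 0.0135
finger_force: 40.0
20.2 [ 0.53220032 -0.22923264  0.01443681] 16.98736393218559 0.013454761594964037
travel [-0.008 -0.012  0.064] roll -7.020037674671581e-05
ee_pos: [0.5318, -0.2292, 0.0128]
ft_force: [0.6, 0.2, -0.4]
```

```bash
python3 -m handwheel '[{"travel":[0,0,0.01],"roll":0,"fingers":0},{"travel":[0,0,0.01],"roll":0,"fingers":0}]' | sed -n '2p;4p'
python3 -m handwheel '[{"travel":[0,0,0.007],"roll":0,"fingers":0},{"travel":[0,0,0.007],"roll":0,"fingers":0}]' | sed -n '2p;4p'
```

```text
ee_pos: [0.5316, -0.2291, 0.0114]
ft_force: [0.5, 0.5, -0.5]
ee_pos: [0.5317, -0.2291, 0.0112]
ft_force: [-3.0, 1.2, 8.9]
```

```bash
python3 -m handwheel '[{"travel":[0,0,-0.005],"roll":0,"fingers":0.25},{"travel":[0,0,-0.005],"roll":0,"fingers":0.35},{"travel":[0,0,-0.005],"roll":0,"fingers":0.35},{"travel":[0,0,-0.05],"roll":0,"fingers":0.35},{"travel":[0,0,-0.3],"roll":0,"fingers":0.35},{"travel":[0,0,-0.8],"roll":0,"fingers":0.35},{"travel":[0,0,-0.95],"roll":0,"fingers":0.4},{"travel":[0,0,-0.95],"roll":0,"fingers":0.4}]'
python3 st.py 562 191.5 110 -3.2
cat > chk.py <<'E'
from h import *
p,d=read_camera('scene');np.savez('sceneL.npz',p=p,d=d)
C=cloud('scene',d);a=np.radians(17);X=(C[...,0]-.553);Y=C[...,1]+.300;L=(X*np.cos(a)+Y*np.sin(a))*1e3;T=(-X*np.sin(a)+Y*np.cos(a))*1e3;Z=C[...,2]*1e3
h=cv2.cvtColor(p,cv2.COLOR_RGB2HSV).astype(int);H,S,V=h[...,0],h[...,1],h[...,2]
reg=(np.abs(L)<105)&(T>-96)&(T<106)&(Z>4)&(Z<40)
yel=(H>20)&(H<36)&(S>190)
def rep(n,k):
    if k.sum()>4:print(n,k.sum(),'L',np.round(np.percentile(L[k],[2,50,98]),1),'T',np.round(np.percentile(T[k],[2,50,98]),1),'Z',np.round(np.percentile(Z[k],[5,50,95]),1))
rep('orange',reg&(H<14)&(S>200)&(V>60)&(T<45)&(T>0));
B=reg&(T>45)&~yel
rep('handle',B&(L>-72)&(L<28)&(T>60)&(T<92)&(S>80)&(V>50));rep('white',B&(S<70)&(V>90));
Q=reg&(T<0)&(np.abs(L)<56)&~yel
rep('sq tall',Q&(Z>18));rep('sq bright',Q&(S<60)&(V>110)&(L<56))
# stock in tray pocket inner area (dark above floor)
E
python3 chk.py
```

```text
time_s: 21.6
ee_pos: [0.533, -0.2296, 0.1085]
tcp_rot: [0.001, 0.989, 0.148, 0.002]
ft_force: [1.1, -1.2, 0.2]
opening: 0.0372
finger_force: 0.0
21.6 [ 0.53298704 -0.22961578  0.1084529 ] 16.985817572924084 0.037230317272437446
travel [ 1.508 -3.943 -0.015] roll 0.11214343096068935
orange 257 L [-39.2  -1.6  37.6] T [11.7 15.4 27.2] Z [12.1 22.  25.2]
handle 303 L [-66.9 -18.4  25.5] T [65.8 69.4 79.2] Z [10.8 20.4 23.3]
white 179 L [46.7 62.8 79.1] T [59.  70.6 96.4] Z [11.2 17.8 20. ]
sq tall 151 L [-55.8 -41.   55.3] T [-95.5 -42.5  -6.3] Z [18.1 18.8 20.4]
```

```bash
python3 -m handwheel '[{"travel":[0.377,-0.986,0],"roll":0,"fingers":0.5},{"travel":[0.377,-0.986,0],"roll":0,"fingers":0.5},{"travel":[0.377,-0.986,0],"roll":0,"fingers":0.5}]' >/dev/null
python3 -m handwheel '[{"travel":[0.377,-0.986,0],"roll":0,"fingers":0.5},{"travel":[0.377,-0.986,0],"roll":0,"fingers":0.5},{"travel":[0.377,-0.986,0],"roll":0,"fingers":0.5}]' >/dev/null
python3 -m handwheel '[{"travel":[0.377,-0.986,0],"roll":0,"fingers":0.5},{"travel":[0.377,-0.986,0],"roll":0,"fingers":0.5},{"travel":[0.377,-0.986,0],"roll":0,"fingers":0.5}]' >/dev/null
python3 -m handwheel '[{"travel":[0.377,-0.986,0],"roll":0.112,"fingers":0.5},{"travel":[0.377,-0.986,0],"roll":0.112,"fingers":0.5},{"travel":[0.377,-0.986,0],"roll":0.112,"fingers":0.5},{"travel":[0.377,-0.986,0],"roll":0.112,"fingers":0.5}]'
python3 st.py 562 191.5 5 -3.2
python3 - <<'E'
from h import *
p,d=read_camera('scene');np.savez('scene11.npz',p=p,d=d)
a=cv2.cvtColor(p,cv2.COLOR_RGB2LAB).astype(float);l,t,r,b=264,190,311,214
B=a[t:b,l:r,2];m=(B-np.median(B[B<122])>10).astype(np.uint8);k,L,st,_=cv2.connectedComponentsWithStats(m);m=(L==1+np.argmax(st[1:,4])).astype(float)
f=np.zeros((420,560));f[t:b,l:r]=m;print(m.sum(),fit(M['square'],{'scene':(f,(l,t,r,b))},(.562,.192,-.05),.003))
E
```

```text
time_s: 22.95
ee_pos: [0.5599, 0.1938, 0.1046]
tcp_rot: [-0.0, 1.0, -0.027, -0.001]
ft_force: [0.6, -0.7, 0.7]
opening: 0.047
finger_force: 0.0
22.95 [0.55987151 0.19383597 0.10458831] -3.0567718182525963 0.0470308186031123
travel [0.023 0.022 0.996] roll 0.0007957121208189107
532.0 (array([562.2, 192.2,  -2.9]), np.float64(0.472))
```

```bash
python3 -m handwheel '[{"travel":[0.02,0.015,0.5],"roll":0,"fingers":0.5},{"travel":[0.02,0.015,0.8],"roll":0,"fingers":0.5},{"travel":[0.02,0.015,0.94],"roll":0,"fingers":0.5},{"travel":[0.02,0.015,0.985],"roll":0,"fingers":0.5},{"travel":[0.02,0.015,0.985],"roll":0,"fingers":0.5}]' | sed -n '2p;4p'
python3 -m handwheel '[{"travel":[0,0,0],"roll":0,"fingers":0.3},{"travel":[0,0,0],"roll":0,"fingers":0},{"travel":[0,0,0],"roll":0,"fingers":0},{"travel":[0,0,0],"roll":0,"fingers":0},{"travel":[0,0,0],"roll":0,"fingers":0}]' 60
python3 -m handwheel '[{"travel":[0,0,-0.05],"roll":0,"fingers":0},{"travel":[0,0,-0.4],"roll":0,"fingers":0},{"travel":[0,0,-0.9],"roll":0,"fingers":0},{"travel":[0,0,-1],"roll":0,"fingers":0},{"travel":[0,0,-1],"roll":0,"fingers":0}]'
cat > holdsq.py <<'E'
from h import *
p,d=read_camera('scene');np.savez('scene12.npz',p=p,d=d)
s=sense();e=s['ee_pos'];w,x,y,z=s['tcp_rot'];a=np.arctan2(2*(x*y+w*z),1-2*(y*y+z*z));print(e,np.degrees(a))
C=cloud('scene',d);Q=(C-e)*1e3;L=Q[...,0]*np.cos(a)+Q[...,1]*np.sin(a);T=-Q[...,0]*np.sin(a)+Q[...,1]*np.cos(a);Z=Q[...,2]
def rep(n,k):
    if k.sum()>2:print(n,k.sum(),'L',np.round(np.percentile(L[k],[2,50,98]),1),'T',np.round(np.percentile(T[k],[2,50,98]),1),'Z',np.round(np.percentile(Z[k],[5,50,95]),1))
o=(Z>-20)&(Z<25)
rep('stock back',o&(np.abs(T)<12)&(L>-60)&(L<-22));rep('stock front',o&(np.abs(T)<12)&(L<60)&(L>22));rep('blade',o&(T>14)&(T<80)&(L>10)&(L<60));rep('blade tip',o&(T>50)&(T<80)&(L>10)&(L<60))
E
python3 holdsq.py
```

```text
ee_pos: [0.5629, 0.19, 0.0076]
ft_force: [0.3, 0.3, -0.1]
time_s: 24.0
ee_pos: [0.5627, 0.1906, 0.0077]
tcp_rot: [-0.0, 1.0, -0.028, 0.0]
ft_force: [-1.8, -1.2, 6.5]
opening: 0.0151
finger_force: 60.0
time_s: 24.5
ee_pos: [0.5635, 0.1908, 0.1092]
tcp_rot: [-0.0, 1.0, -0.028, 0.002]
ft_force: [-1.2, -0.7, -2.0]
opening: 0.0154
finger_force: 60.0
[0.56259969 0.19034017 0.10732696] -3.181206631041241
stock back 45 L [-41.7 -32.9 -22.6] T [-10.2  -5.5   8.4] Z [ 0.4 11.2 15.3]
stock front 69 L [22.7 37.4 47.5] T [-9.7 -4.5  7.9] Z [-0.1 10.4 15.1]
blade 66 L [11.6 39.4 47.3] T [15.9 43.  67.5] Z [ 0.3  4.2 14.1]
blade tip 24 L [27.  39.4 47. ] T [50.5 58.8 68.5] Z [0.4 4.  5.5]
```

```bash
python3 -m handwheel '[{"travel":[0.07,0.929,0],"roll":0,"fingers":0},{"travel":[0.07,0.929,0],"roll":0,"fingers":0},{"travel":[0.07,0.929,0],"roll":0,"fingers":0}]' >/dev/null
python3 -m handwheel '[{"travel":[0.07,0.929,0],"roll":0,"fingers":0},{"travel":[0.07,0.929,0],"roll":0,"fingers":0},{"travel":[0.07,0.929,0],"roll":0,"fingers":0}]' >/dev/null
python3 -m handwheel '[{"travel":[0.07,0.929,0],"roll":0,"fingers":0},{"travel":[0.07,0.929,0],"roll":0,"fingers":0},{"travel":[0.07,0.929,0],"roll":0,"fingers":0}]' >/dev/null
python3 -m handwheel '[{"travel":[0.07,0.929,0],"roll":0,"fingers":0},{"travel":[0.07,0.929,0],"roll":0,"fingers":0},{"travel":[0.07,0.929,0],"roll":0,"fingers":0}]' >/dev/null
python3 -m handwheel '[{"travel":[0.07,0.929,0],"roll":0,"fingers":0},{"travel":[0.07,0.929,0],"roll":0,"fingers":0},{"travel":[0.07,0.929,0],"roll":0,"fingers":0}]' >/dev/null
python3 -m handwheel '[{"travel":[0.07,0.929,0],"roll":-0.04,"fingers":0},{"travel":[0.07,0.929,0],"roll":-0.08,"fingers":0},{"travel":[0.07,0.929,0],"roll":-0.112,"fingers":0},{"travel":[0.07,0.929,0],"roll":-0.112,"fingers":0},{"travel":[0.07,0.929,0],"roll":-0.112,"fingers":0},{"travel":[0.07,0.929,0],"roll":-0.112,"fingers":0}]'
python3 holdsq.py; python3 st.py 574.1 -368.9 10 17
```

```text
time_s: 26.65
ee_pos: [0.574, -0.3667, 0.1068]
tcp_rot: [-0.0, 0.989, 0.147, -0.0]
ft_force: [-0.1, 0.0, -1.7]
opening: 0.015
finger_force: 60.0
[ 0.57397144 -0.36696544  0.10702893] 16.96932928297161
stock back 87 L [-44.1 -32.8 -22.4] T [-9.  -6.5  0.1] Z [-0.3 10.1 12.7]
stock front 157 L [22.8 34.7 43.8] T [-8.9 -5.1  7.5] Z [-1.  10.6 13.5]
blade 230 L [10.7 34.9 44.5] T [16.4 40.7 67.5] Z [-0.3  2.8  4.7]
blade tip 77 L [24.1 35.7 44.6] T [50.3 60.  68.3] Z [-0.2  2.9  4.7]
26.7 [ 0.57397144 -0.36696544  0.10702893] 16.96932928297161 0.015580414951742021
travel [-0.004  0.019  0.97 ] roll -0.0001703928723799406
```

```bash
python3 -m handwheel '[{"travel":[0,0.013,0.4],"roll":0,"fingers":0},{"travel":[0,0.013,0.75],"roll":0,"fingers":0},{"travel":[0,0.013,0.87],"roll":0,"fingers":0},{"travel":[0,0.013,0.91],"roll":0,"fingers":0},{"travel":[0,0.013,0.93],"roll":0,"fingers":0},{"travel":[0,0.013,0.945],"roll":0,"fingers":0},{"travel":[0,0.013,0.945],"roll":0,"fingers":0}]' | sed -n '2p;4p'
python3 -m handwheel '[{"travel":[0,0,0.01],"roll":0,"fingers":0},{"travel":[0,0,0.01],"roll":0,"fingers":0}]' | sed -n '2p;4p'
python3 -m handwheel '[{"travel":[0,0,0.007],"roll":0,"fingers":0},{"travel":[0,0,0.007],"roll":0,"fingers":0}]' | sed -n '2p;4p'
```

```text
ee_pos: [0.5746, -0.3699, 0.0139]
ft_force: [-0.5, 0.3, -0.8]
ee_pos: [0.5741, -0.3697, 0.0121]
ft_force: [0.4, 0.1, -1.1]
ee_pos: [0.574, -0.3696, 0.011]
ft_force: [-0.4, -0.0, -0.9]
```

```bash
python3 -m handwheel '[{"travel":[0,0,0.008],"roll":0,"fingers":0},{"travel":[0,0,0.008],"roll":0,"fingers":0}]' | sed -n '2p;4p'
```

```text
ee_pos: [0.5741, -0.3696, 0.0107]
ft_force: [-2.7, 1.2, 6.0]
```

```bash
python3 -m handwheel '[{"travel":[0,0,-0.005],"roll":0,"fingers":0.25},{"travel":[0,0,-0.005],"roll":0,"fingers":0.4},{"travel":[0,0,-0.005],"roll":0,"fingers":0.4},{"travel":[0,0,-0.05],"roll":0,"fingers":0.4},{"travel":[0,0,-0.3],"roll":0,"fingers":0.4},{"travel":[0,0,-0.8],"roll":0,"fingers":0.4},{"travel":[0,0,-1],"roll":0,"fingers":0.4},{"travel":[0,0,-1],"roll":0,"fingers":0.4}]'
python3 -m handwheel '[{"travel":[0,0,-0.5],"roll":0,"fingers":0.4},{"travel":[0,0,-0.5],"roll":0,"fingers":0.4},{"travel":[0,0,-0.5],"roll":0,"fingers":0.4}]' | tail -1
python3 chk.py
python3 - <<'E'
from h import *
z=np.load('sceneL.npz');p,d=z['p'],z['d'];q,e=np.load('scene0.npz')['p'],0
h=cv2.cvtColor(p,cv2.COLOR_RGB2HSV).astype(int);C=cloud('scene',d)
a=np.radians(17);X=C[...,0]-.553;Y=C[...,1]+.3;L=(X*np.cos(a)+Y*np.sin(a))*1e3;T=(-X*np.sin(a)+Y*np.cos(a))*1e3;Z=C[...,2]*1e3
for n,k in(('stock',(np.abs(L)<50)&(T>-86)&(T<-58)),('blade',(L>20)&(L<50)&(T>-52)&(T<0)),('ring',(abs(L-77)<20)&(abs(T+30)<20)&(Z>17))):
    k=k&(Z>3)&(Z<40)&~((h[...,0]>20)&(h[...,0]<36)&(h[...,1]>170));print(n,k.sum(),np.round(np.percentile(L[k],[2,50,98]),1),np.round(np.percentile(T[k],[2,50,98]),1),'Z',np.round(np.percentile(Z[k],[5,50,80,95]),1))
df=np.abs(p.astype(int)-q.astype(int)).sum(2);n,lab,st,ce=cv2.connectedComponentsWithStats(((cv2.blur(df.astype(np.float32),(3,3))>60)).astype(np.uint8))
print([s.tolist() for s in st[1:] if s[4]>25])
E
```

```text
time_s: 28.8
ee_pos: [0.5757, -0.3704, 0.1142]
tcp_rot: [0.002, 0.989, 0.148, 0.002]
ft_force: [0.3, 0.3, -1.3]
opening: 0.0377
finger_force: 0.0
finger_force: 0.0
orange 206 L [-40.   -0.9  37.6] T [11.5 14.4 29.1] Z [11.8 20.2 24.8]
handle 313 L [-67.  -21.1  25.3] T [65.  69.3 80.2] Z [10.7 20.4 23.4]
white 181 L [46.4 62.8 79.3] T [59.1 70.9 95.9] Z [11.5 17.5 20.1]
sq tall 520 L [-53.8 -13.2  54.4] T [-92.6 -72.4  -9. ] Z [18.2 22.2 25. ]
sq bright 62 L [25.7 38.5 44.2] T [-59.6 -15.1  -5.4] Z [11.7 13.7 15.5]
stock 502 [-43.7   2.5  44.3] [-81.7 -77.7 -64.3] Z [10.6 22.3 23.9 25.1]
blade 187 [21.3 34.4 44. ] [-51.3 -28.5  -5.6] Z [ 7.9 13.3 14.5 15.3]
ring 142 [61.3 78.1 94.3] [-48.2 -31.5 -10.5] Z [17.6 20.7 21.7 22.4]
[[0, 0, 212, 406, 30912], [71, 4, 11, 22, 151], [0, 34, 7, 13, 42], [393, 67, 46, 11, 280], [262, 76, 65, 20, 418], [365, 85, 8, 7, 26], [321, 87, 18, 8, 69], [49, 153, 7, 8, 39], [285, 165, 45, 13, 349], [269, 176, 39, 12, 286], [337, 184, 11, 6, 43], [268, 194, 38, 17, 312], [62, 202, 6, 15, 45], [294, 248, 50, 25, 168], [162, 281, 68, 18, 766], [146, 297, 59, 16, 553], [289, 355, 8, 10, 48], [302, 357, 9, 11, 49], [296, 363, 12, 17, 85]]
```

All three tools sit at their pocket floors. Lastly, I compare the bystanders' positions with the first picture.

Run:
```python
from h import *
q=np.load('scene0.npz')['p'];p=np.load('sceneL.npz')['p']
g=lambda x:cv2.cvtColor(x,cv2.COLOR_RGB2GRAY).astype(np.float32)
for n,(l,t,r,b) in dict(screwdriver=(283,240,366,270),mug=(290,245,350,310),bottle=(325,180,352,245),weight=(322,178,338,196),ring=(200,316,228,338),readout=(188,200,256,256),corner=(280,345,330,385)).items():
    print(n,[np.round(v,2) for v in cv2.phaseCorrelate(g(q)[t:b,l:r].copy(),g(p)[t:b,l:r].copy(),cv2.createHanningWindow((r-l,b-t),cv2.CV_32F))], round(float(np.abs(g(q)-g(p))[t:b,l:r].mean()),1))
for z in(q,p):
    h=cv2.cvtColor(z,cv2.COLOR_RGB2HSV).astype(int);m=((h[...,0]<6)|(h[...,0]>174))&(h[...,1]>180)&(h[...,2]>60);m[:235]=0;m[268:]=0;m[:,:270]=0
    v,u=np.where(m);print('red handle',len(u),u.mean(),v.mean(),u.min(),u.max(),v.min(),v.max())
    w=np.zeros_like(m);w[222:242,230:250]=(((h[...,0]<7)|(h[...,0]>172))&(h[...,1]>150))[222:242,230:250];print('button red',w.sum())
s=sense();print(s['time_s'],s['ee_pos'])
```

```text
screwdriver [array([0.02, 0.01]), np.float64(0.99)] 17.9
mug [array([-0.  ,  0.02]), np.float64(0.99)] 17.3
bottle [array([ 0.52, -0.01]), np.float64(1.01)] 13.1
weight [array([-0.04, -0.04]), np.float64(1.01)] 11.3
ring [array([-0.  , -0.05]), np.float64(1.0)] 10.7
readout [array([-0.01,  0.02]), np.float64(0.97)] 14.2
corner [array([ 0.11, -0.09]), np.float64(0.95)] 15.9
red handle 150 293.2133333333333 248.57333333333332 285 307 244 254
button red 8
red handle 148 293.2905405405405 248.57432432432432 285 307 244 254
button red 8
29.15 [ 0.5737086  -0.36947734  0.15951256]
```

```bash
python3 -c "
from cell import sign_off
print(sign_off())"
```

```text
the job is handed in; nothing more can be done
None
```

The job is handed in at about 29 s: the stylus pressed the zero button to its stop, and the stylus, brush and square lie flat in their pockets. The other things show no movement in the camera comparison.

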